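Close the muffin keeper and snap its three clips

TASK

Put the muffin away fresh: push the lid of the muffin box all the way down, then fold the three blue clips (front, left and right) down over the rim one by one and press each in until it snaps and stays shut by itself. Push gently and feel for the snap - no more than 15 N on a clip and 25 N on the lid - and leave the honey jar and the roll of tape beside it where they are.

Things in the scene. Friction and masses are not known exactly. Their poses are not given: they have to be found in the camera images.
- keeper: Clear square muffin box, white foot and rim, fixed to the table, 130 x 130 mm, rim 92 mm above the table. Origin at the centre of its underside. +x points to the lid's rear hinge (away from the robot), -x side is the front, +y left, -y right. Shut, the lid's top lies 101 mm above the table. Loose things near it are at most 100 mm tall.
- lid (a joint): Light grey square lid, 136 x 136 mm, 8 mm thick, 120 g, hinged along the box's rear rim (axis along the box's y, 70 mm behind the box centre, 93 mm up). 0 rad = shut, positive = open (front edge up), starts 0.6 to 1.0 rad open. Stiff hinge: it stays where it is left; 2 to 4 N pressing straight down at its middle moves it.
- lid_middle (a point): Middle of the lid's top face, 70 mm from the lid's hinge axis. Lid frame: z points out of its top face.
- lid_hinge (a point): Point on the lid's hinge axis, at its middle.
- clip_front (a joint): Blue clip on the lid's front edge, 30 mm wide, reaching 39 mm from its hinge axis, which runs along the edge 83 mm out from the box centre, 95 mm above the table when the lid is shut. 0 rad = hanging straight down along the wall, 1.57 = sticking straight out, starts 1.4 to 1.8. A weak spring (1 N at its end) swings it out to 1.2 to 1.8 rad unless it has snapped in.
- clip_left (a joint): The same clip on the lid's left (+y) edge. On all three, the last few mm inward meet a springy catch: 4 to 9 N on the ribbed pad, inward and down along the clip's arc, pushes it over with a snap; a hard stop lies close behind.
- clip_right (a joint): The same clip on the lid's right (-y) edge. On all three, the catch's seat differs by up to 9 mm and is not measured, so a clip that has snapped shut reads anywhere from -0.22 to 0.27 rad; it must be felt.
- clip_front_pad (a point): Middle of the front clip's ribbed patch on its smooth outer face, 27 mm below the clip's hinge axis and 9 mm outward of it when shut (then 68 mm above the table). The clip is a 6 mm plate that flares outward: 3 mm out at its hinge, 11 mm at its end.
- clip_left_pad (a point): The same point on the left clip.
- clip_right_pad (a point): The same point on the right clip.
- honey_jar: Small jar with red lid, 62 mm across, 86 mm tall, loose bystander; origin at the centre of its underside.
- tape_roll: Flat roll of cream tape, 104 mm across, 25 mm tall, loose bystander; origin at the centre of its underside.

How it is judged:
By the outcome, as a careful person would: the job done as asked, in the order asked, and still so for the second after the job is handed in, with the robot touching nothing.
It also fails if it takes over 67 s, if anything falls off the work surface, if the arm or the gripper's body presses on something with over 40 N, if the wrist force passes 120 N, or if a joint passes its speed limit or range.

ROBOT

A 6-joint arm with a two-finger parallel gripper is mounted at the origin on a cart in front of the work surface, level with it; the furniture and walls round the work are solid. World frame = base frame: x ahead of the robot, y to its left, z up, the work surface at z = 0. Lengths are in m, angles in degrees, forces in N, time in s.
With the tool pointing down it reaches from about 0.3 to 0.75 m from the base axis. Payload 8.5 kg.
Tool frame: the origin (TCP) lies at the very end of the fingers, on their centre line; the grasp point (between the pads) lies grasp_offset behind it (grasp_offset is the distance from the TCP to the grasp point, in m); x points along the fingers, z is the direction in which the jaws open and shut, and the axes are right-handed (so a half turn about x gives the same grasp; the last joint's range is limited). The gripper opens to 85 mm and grips with 20 to 120 N. Pads are 22 mm wide; open, the fingers measure 114 mm over their backs; the gripper's body (76 mm by 85 mm) begins 54 mm behind the grasp point. The pads swing forward as they close: fully open they stand 13 mm farther back than shut.
Start: joints at [52.981, 21.807, 74.336, -0, 83.858, -12.336], TCP at [0.23, 0.5, 0.231] pointing down, gripper open.
Joint ranges: [-178.18, 178.18], [-50.72, 133.34], [12.68, 142.11], [-81.47, 261.47], [9.98, 163.14], [-165.26, 165.26]. Speed limits (degrees/s): [136.94, 136.94, 180, 180, 180, 180].

INTERFACE

Orientations are given as a 3x3 rotation matrix whose columns are the frame's x, y, z axes.
In Python, from rig import observe, get_image, close_job, recognise, grasp_offset gives the robot as it stands.
- The arm moves only by the tool drive_tool, never from a script. Its argument "targets" is a list that holds one entry, the list of rows, each a list of 7 numbers: the shift along the tool's x, y, z in units of 50 mm (1.0 is 50 mm), then the turn, a rotation vector about the tool's x, y, z in rad, then the opening, from -1 (shut) to 1 (fully open), so that 0 is half open. A call has 1 to 5 rows; each row shifts and turns the commanded pose from where the row before left it, along the tool's axes as they then stand; what a row does not reach is not made up. A row lasts 1/10 s, in which the tool goes at most 50 mm and 8.59 degrees, less where a joint would pass 70% of its speed; a pose out of reach is approached as far as the arm can. A call is refused whole if a number of a shift passes 1 or a number of a turn 0.15, either way. A call with a gripper value outside its range is refused whole. The fingers move at their own pace and stop on an object; "force" is the grip in N (left out, the last holds). Time passes only in rows, so rows that do not move let the fingers close. It gives the time, the measured TCP pose, the force and the opening at its end, in the units of the state.
- observe(): the state, without advancing time (a new reading comes with each control period).
- get_image(name): name is "scene" or "top"; returns a dict with "image" (420x560x3 uint8, red, green, blue), "fx", "fy", "cx", "cy" (pixels), "rvec" (rotation vector, rad) and "tvec" (3), from world to camera coordinates, as OpenCV has them. Camera axes: x right, y down, z forward; pixel columns grow to the right and rows downward; lengths in m; the calibration is good to about 2 mm. A picture is of the moment at which its call begins. There is no depth.
- close_job(): hands the job in, once; it reports no verdict.
Trained networks look in a picture, given as the dict that the camera call returned (one of the last four; its "shot" number tells which), for a name from the list of things; names that differ only in an ending like _2 or _b are one class to them, and where a whole thing is asked for, a point or a joint stands for the part that bears it (a point fixed in the world has none). Each returns a list of dicts, best first, with "p" (0 to 1); they miss things now and then, are a little off and sometimes report something else, mostly with a low value. They report only what shows in the picture. A call takes as long as a camera call.
- recognise(label, picture): "at" ([column, row] as shares, 0 to 1, of the picture: columns of its width, rows of its height, amid what is visible of it).
The state is a dict: "time_s": time; "q": joint angles; "qvel": joint speeds; "joint_efforts": joint torques, N m; "position": TCP position; "tool_rot": TCP orientation; "ft_force": force on the tool from outside, world axes, zero at the start; "wrist_torque": the same for the moment, N m; "grip_width": finger opening in m.
Only numpy, scipy, OpenCV 4.12 (cv2) and the standard library are available. Lean on these libraries where they do the work, as an engineer would, in place of code of your own. Each camera call takes 0.05 s, during which the arm holds its last target.

## Working session

There is one attempt and no reset: what is moved stays moved. The work goes in short steps, Python scripts to look and compute and a tool call to move; the robot and the scene stay as the last step left them, time stands still between calls to the robot, and variables do not carry over. Pictures are saved under pics/ and viewed, and the job is handed in when it is done.

Besides the shell and the picture viewer there is one more tool, called after ">>>" by a JSON object that holds its "fn" and its "kwargs", one argument or row to a line. drive_tool: Moves the arm, as the interface text tells. Its arguments: {"type":"object","properties":{"targets":{"type":"array"},"force":{"type":"number"}},"required":["targets"]}

```bash
ls; mkdir -p pics; cat > h.py <<'E'
import numpy as np, cv2
from rig import *
def snap(n,fn):
    p=get_image(n); cv2.imwrite('pics/'+fn,p['image'][:,:,::-1]); return p
def P(p):
    R=cv2.Rodrigues(np.array(p['rvec'],float))[0]; t=np.array(p['tvec'],float).ravel()
    K=np.array([[p['fx'],0,p['cx']],[0,p['fy'],p['cy']],[0,0,1]]); return K@np.c_[R,t]
def proj(p,X):
    x=P(p)@np.r_[X,1]; return x[:2]/x[2]
def ray(p,uv):
    M=P(p); A=np.linalg.inv(M[:,:3]); return -A@M[:,3], A@np.r_[uv,1]
def atz(p,uv,z):
    c,d=ray(p,uv); return c+d*(z-c[2])/d[2]
def st():
    o=observe(); print('t',round(o['time_s'],2),'pos',np.round(o['position'],4),'F',np.round(o['ft_force'],2),'w',round(o['grip_width'],4)); print(np.round(o['tool_rot'],3)); return o
E
python3 - <<'E'
from h import *
st(); print(grasp_offset)
for n in('top','scene'):
    p=snap(n,n+'0.png'); print(n,p['fx'],p['cx'],p['cy'],p['rvec'],p['tvec'])
    for l in ['keeper','lid_middle','lid_hinge','clip_front_pad','clip_left_pad','clip_right_pad','honey_jar','tape_roll']:
        r=recognise(l,p)
        print(l,[(np.round(np.array(a['at'])*[560,420],1).tolist(),round(a['p'],2)) for a in r[:2]])
E
```

```text
pics
t 0.0 pos [0.2295 0.4995 0.2307] F [ 0.19  0.15 -0.  ] w 0.0852
[[-0.001 -0.909  0.418]
 [-0.001  0.418  0.909]
 [-1.     0.    -0.001]]
0.0187
top 455.7026693060231 285.84284309492637 208.36321639848194 [ 2.14516019 -2.14228326  0.22141225] [0.08082699 0.62385172 0.82764052]
keeper [([241.3, 214.1], 0.98), ([234.4, 202.8], 0.63)]
lid_middle [([235.6, 200.0], 0.6)]
lid_hinge [([236.2, 202.2], 0.86)]
clip_front_pad [([223.1, 228.3], 0.82)]
clip_left_pad [([185.1, 181.9], 0.86), ([237.1, 200.4], 0.25)]
clip_right_pad [([297.0, 207.4], 0.7)]
honey_jar [([374.4, 223.8], 0.93)]
tape_roll [([355.4, 149.9], 0.59)]
scene 499.1559060983317 280.2198244520326 212.31067053822085 [ 1.11196023 -2.54906609  0.85085885] [0.50536215 0.38543576 0.82571467]
keeper [([265.1, 251.8], 0.62)]
lid_middle [([264.5, 221.6], 0.85)]
lid_hinge [([261.3, 225.0], 0.93)]
clip_front_pad [([279.8, 227.5], 0.57)]
clip_left_pad [([202.6, 239.1], 0.44)]
clip_right_pad [([201.9, 241.5], 0.63), ([309.3, 201.5], 0.46)]
honey_jar [([358.4, 195.3], 0.64)]
tape_roll [([294.1, 171.9], 0.91)]
```

View pics/top0.png

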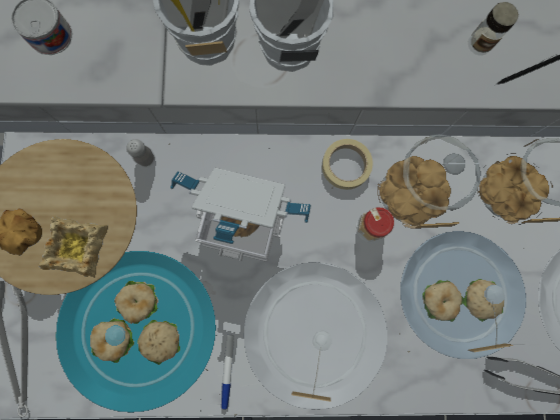

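View pics/scene0.png

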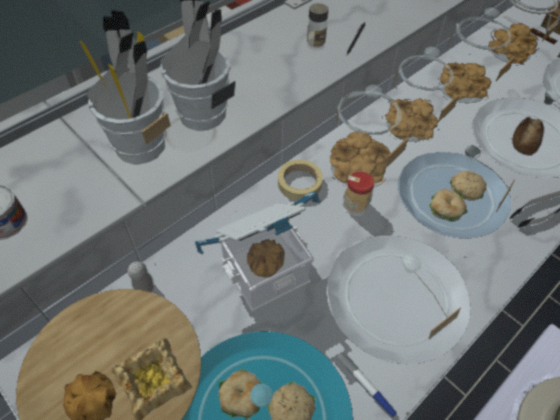

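```bash
python3 - <<'E'
import cv2,numpy as np
a=cv2.imread('pics/top0.png')[150:290,160:330]; b=cv2.imread('pics/scene0.png')[180:320,180:350]
cv2.imwrite('pics/crop0.png',np.hstack([cv2.resize(x,None,fx=4.6 if 0 else 4,fy=4,interpolation=cv2.INTER_CUBIC)[:, :] for x in(a,)]))
cv2.imwrite('pics/crop1.png',cv2.resize(b,None,fx=4,fy=4,interpolation=cv2.INTER_CUBIC))
E
```

```text
(no output)
```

View pics/crop0.png

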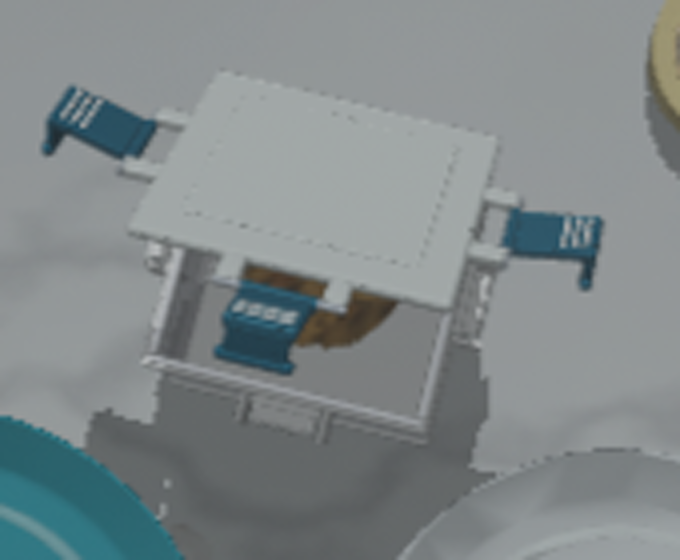

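View pics/crop1.png

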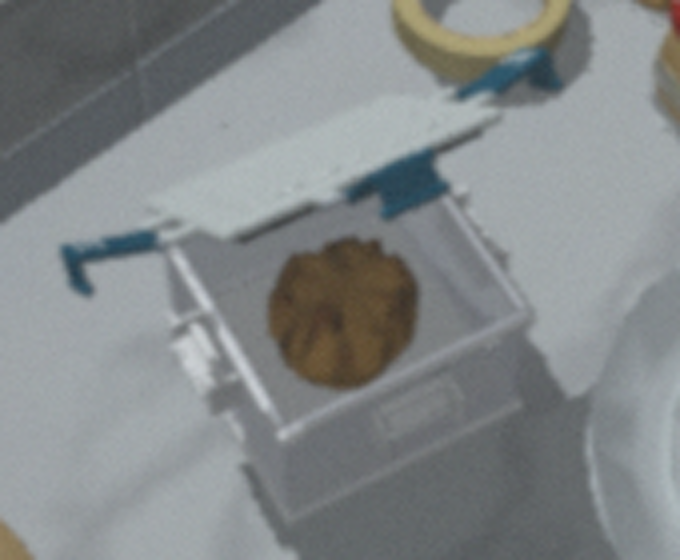

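```bash
cat > fit.py <<'E'
from h import *
from scipy.optimize import least_squares
def Rz(a): c,s=np.cos(a),np.sin(a); return np.array([[c,-s,0],[s,c,0],[0,0,1]])
def lid(pt,th): # pt in box frame when shut
    h=np.array([.07,0,.093]); d=np.array(pt)-h; c,s=np.cos(th),np.sin(th)
    # open: front (-x) goes up
    return h+np.array([c*d[0]+s*d[2],d[1],-s*d[0]+c*d[2]])
def world(v,X): return np.array([v[0],v[1],0])+Rz(v[2])@np.array(X)
E
python3 - <<'E'
from fit import *
top=get_image('top'); sc=get_image('scene')
r=[(top,(-.065,.065,.092),(196.8,240.5)),(top,(-.065,-.065,.092),(266.3,258.8)),(sc,(-.065,.065,.092),(250,289.3)),(sc,(-.065,-.065,.092),(312.5,258.8))]
l=[(top,(.068,.068,.101),(215.5,168)),(top,(.068,-.068,.101),(284.5,184.3)),(top,(-.068,.068,.101),(193.8,208.8)),(top,(-.068,-.068,.101),(271.3,225.8)),
(sc,(-.068,.068,.101),(238.8,238)),(sc,(-.068,-.068,.101),(305,208.8)),(sc,(.068,.068,.101),(217.5,232))]
def f(v):
    e=[proj(p,world(v,X))-u for p,X,u in r]+[proj(p,world(v,lid(X,v[3])))-u for p,X,u in l]
    return np.concatenate(e)
s=least_squares(f,[.45,.1,-.1,.8],loss='soft_l1'); print(s.x,np.degrees(s.x[2]),np.round(f(s.x),1))
# bystanders
for n,uv,z in(('jar top',(378,222),.086),('tape',(347,164),.012)): print(n,atz(top,uv,z))
import numpy as np
for k,X in dict(lidmid=lid((0,0,.101),s.x[3]),mid0=(0,0,.101)).items(): print(k,world(s.x,X))
E
```

```text
[ 0.60304204  0.1672684  -0.23796727  0.78535543] -13.634520401491976 [-0.7  1.  -0.6 -0.3  0.8 -1.   0.6 -1.  -1.4 -0.2  1.   0.8 -2.9 -0.4
  1.9  2.7 -3.6  0.7  0.8 -1.8 -2.2 -2.4]
jar top [ 0.59289258 -0.08906502  0.086     ]
tape [ 0.72488389 -0.04644137  0.012     ]
lidmid [0.62846194 0.16110246 0.14815246]
mid0 [0.60304204 0.1672684  0.101     ]
```

```bash
cat > mv.py <<'E'
from fit import *
V=np.array([.6030,.1673,-.2380,.785])
def to(goal,o=None,q=True):
    o=o or observe(); R=np.array(o['tool_rot']); d=R.T@(np.array(goal)-o['position'])/.05
    if q: print('goal',np.round(goal,4),'units',np.round(d,3),'|',round(np.linalg.norm(d),2))
    return d
E
python3 - <<'E'
from mv import *
o=observe(); to((.23,.5,.30)); 
for th in(.95,.785,.6,.4,.2,0,-.02): 
    g=world(V,lid((0,0,.101),th)); print(th); to(g)
E
```

```text
goal [0.23 0.5  0.3 ] units [-1.374 -0.004  0.008] | 1.37
0.95
goal [0.6378 0.1589 0.1546] units [  1.534 -10.263  -2.786] | 10.74
0.785
goal [0.6284 0.1611 0.1481] units [  1.664 -10.074  -2.823] | 10.59
0.6
goal [0.6193 0.1634 0.1391] units [ 1.844 -9.889 -2.859] | 10.46
0.4
goal [0.6114 0.1653 0.1276] units [ 2.074 -9.73  -2.89 ] | 10.36
0.2
goal [0.6059 0.1666 0.1147] units [ 2.331 -9.619 -2.912] | 10.32
0
goal [0.603  0.1673 0.101 ] units [ 2.606 -9.561 -2.923] | 10.33
-0.02
goal [0.6029 0.1673 0.0996] units [ 2.634 -9.558 -2.924] | 10.34
```

>>> {"fn": "drive_tool", "kwargs": {
  "targets": [
    [[-0.7, 0, 0, 0, 0, 0, -1], [-0.7, -0.3, 0, 0, 0, 0, -1], [0, -0.9, -0.25, 0, 0, 0, -1], [0, -0.9, -0.25, 0, 0, 0, -1], [0, -0.9, -0.25, 0, 0, 0, -1]]
  ],
  "force": 40
}}

```text
time_s: 1.5
position: [0.3512, 0.4019, 0.3016]
tool_rot: [[0.0, -0.909, 0.417], [0.0, 0.417, 0.909], [-1.0, -0.0, 0.0]]
ft_force: [0.2, -0.1, -1.0]
grip_width: 0.0124
```

>>> {"fn": "drive_tool", "kwargs": {
  "targets": [
    [[0, -0.9, -0.25, 0, 0, 0, -1], [0, -0.9, -0.25, 0, 0, 0, -1], [0, -0.9, -0.25, 0, 0, 0, -1], [0, -0.9, -0.25, 0, 0, 0, -1], [0, -0.9, -0.25, 0, 0, 0, -1]]
  ]
}}

```text
time_s: 2.0
position: [0.5299, 0.2508, 0.3014]
tool_rot: [[0.0, -0.909, 0.418], [0.0, 0.418, 0.909], [-1.0, -0.0, 0.0]]
ft_force: [0.1, 1.8, -0.2]
grip_width: -0.0
```

>>> {"fn": "drive_tool", "kwargs": {
  "targets": [
    [[0, -0.9, -0.25, 0, 0, 0, -1], [0, -0.9, -0.25, 0, 0, 0, -1], [0, 0, 0, 0, 0, 0, -1]]
  ]
}}

```text
time_s: 2.3
position: [0.6033, 0.1878, 0.2995]
tool_rot: [[-0.001, -0.906, 0.423], [-0.001, 0.423, 0.906], [-1.0, 0.001, -0.002]]
ft_force: [0.5, -0.1, -1.0]
grip_width: -0.0001
```

```bash
python3 - <<'E'
from mv import *
st(); to(world(V,lid((0,0,.111),.785))); snap('scene','s1.png'); snap('top','t1.png')
E
```

```text
t 2.3 pos [0.6033 0.1878 0.2995] F [ 0.5  -0.14 -0.99] w -0.0001
[[-0.001 -0.906  0.423]
 [-0.001  0.423  0.906]
 [-1.     0.001 -0.002]]
goal [0.6353 0.1595 0.1552] units [ 2.886 -0.822 -0.239] | 3.01
```

View pics/s1.png

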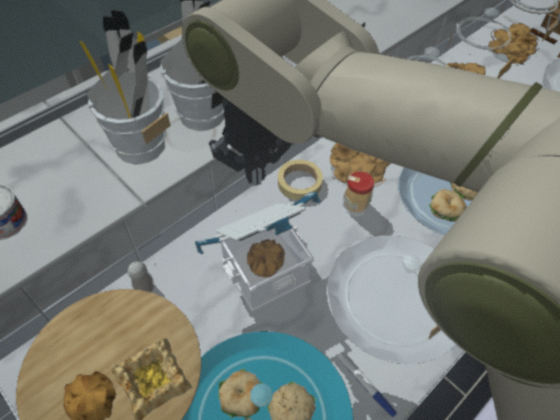

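>>> {"fn": "drive_tool", "kwargs": {
  "targets": [
    [[0.4, -0.7, -0.2, 0, 0, 0, -1], [0.9, 0, 0, 0, 0, 0, -1], [0.9, 0, 0, 0, 0, 0, -1], [0.3, 0, 0, 0, 0, 0, -1], [0, 0, 0, 0, 0, 0, -1]]
  ]
}}

```text
time_s: 2.9
position: [0.6258, 0.1695, 0.1742]
tool_rot: [[-0.005, -0.909, 0.416], [-0.0, 0.416, 0.909], [-1.0, 0.004, -0.002]]
ft_force: [-0.4, -0.5, 0.1]
grip_width: -0.0
```

>>> {"fn": "drive_tool", "kwargs": {
  "targets": [
    [[0.1, 0, 0, 0, 0, 0, -1], [0.1, 0, 0, 0, 0, 0, -1], [0, 0, 0, 0, 0, 0, -1]]
  ]
}}

```text
time_s: 3.2
position: [0.6275, 0.1686, 0.1668]
tool_rot: [[0.001, -0.909, 0.417], [0.0, 0.417, 0.909], [-1.0, -0.001, 0.0]]
ft_force: [-0.2, 0.3, -0.4]
grip_width: 0.0
```

>>> {"fn": "drive_tool", "kwargs": {
  "targets": [
    [[0.1, 0.05, 0, 0, 0, 0, -1], [0.1, 0.05, 0, 0, 0, 0, -1], [0.1, 0.05, 0, 0, 0, 0, -1]]
  ]
}}

```text
time_s: 3.5
position: [0.6208, 0.1714, 0.1515]
tool_rot: [[0.001, -0.909, 0.418], [-0.0, 0.418, 0.909], [-1.0, -0.001, 0.0]]
ft_force: [1.1, -1.0, 1.6]
grip_width: 0.0001
```

>>> {"fn": "drive_tool", "kwargs": {
  "targets": [
    [[0.1, 0.05, 0, 0, 0, 0, -1], [0.1, 0.05, 0, 0, 0, 0, -1], [0.1, 0.05, 0, 0, 0, 0, -1]]
  ]
}}

```text
time_s: 3.8
position: [0.6137, 0.1746, 0.1359]
tool_rot: [[-0.0, -0.909, 0.418], [-0.0, 0.418, 0.909], [-1.0, 0.0, -0.0]]
ft_force: [-0.6, -1.0, 2.5]
grip_width: 0.0001
```

>>> {"fn": "drive_tool", "kwargs": {
  "targets": [
    [[0.1, 0.04, 0, 0, 0, 0, -1], [0.1, 0.04, 0, 0, 0, 0, -1], [0.1, 0.03, 0, 0, 0, 0, -1]]
  ]
}}

```text
time_s: 4.1
position: [0.6087, 0.1769, 0.1208]
tool_rot: [[-0.0, -0.909, 0.418], [-0.0, 0.418, 0.909], [-1.0, 0.0, -0.0]]
ft_force: [-0.7, -0.7, 2.4]
grip_width: 0.0001
```

Lid is following with ~2.5 N.

>>> {"fn": "drive_tool", "kwargs": {
  "targets": [
    [[0.1, 0.03, 0, 0, 0, 0, -1], [0.1, 0.02, 0, 0, 0, 0, -1], [0.08, 0.01, 0, 0, 0, 0, -1]]
  ]
}}

```text
time_s: 4.4
position: [0.606, 0.1782, 0.1067]
tool_rot: [[-0.001, -0.909, 0.418], [0.0, 0.418, 0.909], [-1.0, 0.001, -0.0]]
ft_force: [-1.4, -0.6, 2.0]
grip_width: 0.0
```

>>> {"fn": "drive_tool", "kwargs": {
  "targets": [
    [[0.04, 0, 0, 0, 0, 0, -1]]
  ]
}}

```text
time_s: 4.5
position: [0.6059, 0.1782, 0.1047]
tool_rot: [[-0.001, -0.909, 0.418], [0.0, 0.418, 0.909], [-1.0, 0.001, -0.0]]
ft_force: [-2.0, 1.0, 2.3]
grip_width: -0.0
```

>>> {"fn": "drive_tool", "kwargs": {
  "targets": [
    [[0.04, 0, 0, 0, 0, 0, -1]]
  ]
}}

```text
time_s: 4.6
position: [0.6062, 0.1782, 0.1031]
tool_rot: [[-0.0, -0.909, 0.418], [0.0, 0.418, 0.909], [-1.0, 0.0, 0.0]]
ft_force: [-1.2, 0.5, 2.0]
grip_width: -0.0001
```

>>> {"fn": "drive_tool", "kwargs": {
  "targets": [
    [[0.03, 0, 0, 0, 0, 0, -1]]
  ]
}}

```text
time_s: 4.7
position: [0.6063, 0.1782, 0.1017]
tool_rot: [[-0.0, -0.909, 0.418], [0.0, 0.418, 0.909], [-1.0, 0.0, 0.0]]
ft_force: [-2.5, 0.4, 3.1]
grip_width: -0.0
```

>>> {"fn": "drive_tool", "kwargs": {
  "targets": [
    [[0.02, 0, 0, 0, 0, 0, -1]]
  ]
}}

```text
time_s: 4.8
position: [0.6063, 0.1782, 0.101]
tool_rot: [[0.0, -0.909, 0.418], [0.0, 0.418, 0.909], [-1.0, -0.0, 0.0]]
ft_force: [-4.6, -0.0, 10.1]
grip_width: 0.0002
```

>>> {"fn": "drive_tool", "kwargs": {
  "targets": [
    [[0.02, 0, 0, 0, 0, 0, -1]]
  ]
}}

```text
time_s: 4.9
position: [0.6063, 0.1782, 0.1009]
tool_rot: [[0.001, -0.909, 0.417], [0.0, 0.417, 0.909], [-1.0, -0.001, 0.001]]
ft_force: [-6.6, 0.2, 14.0]
grip_width: -0.0001
```

>>> {"fn": "drive_tool", "kwargs": {
  "targets": [
    [[0.02, 0, 0, 0, 0, 0, -1]]
  ]
}}

```text
time_s: 5.0
position: [0.6064, 0.1782, 0.1008]
tool_rot: [[0.002, -0.909, 0.417], [0.0, 0.417, 0.909], [-1.0, -0.001, 0.001]]
ft_force: [-9.0, -1.2, 21.2]
grip_width: 0.0001
```

>>> {"fn": "drive_tool", "kwargs": {
  "targets": [
    [[-0.3, 0, 0, 0, 0, 0, -1], [-0.9, 0, 0, 0, 0, 0, -1], [-0.9, 0.9, 0, 0, 0, 0, -1], [0, 0.9, 0.3, 0, 0, 0, -1], [0, 0.9, 0.4, 0, 0, 0, -1]]
  ]
}}

```text
time_s: 5.5
position: [0.5064, 0.2625, 0.1953]
tool_rot: [[0.003, -0.908, 0.419], [0.001, 0.419, 0.908], [-1.0, -0.002, 0.002]]
ft_force: [1.0, 0.4, 0.3]
grip_width: -0.0001
```

```bash
python3 - <<'E'
from mv import *
st()
for n in('top','scene'):
    p=snap(n,n+'2.png')
    a=p['image'][140:300,150:340] if n=='top' else p['image'][170:330,170:360]
    cv2.imwrite('pics/c2'+n+'.png',cv2.resize(a[:,:,::-1],None,fx=4,fy=3.7,interpolation=cv2.INTER_CUBIC))
    for l in ['clip_front_pad','clip_left_pad','clip_right_pad']:
        r=recognise(l,p)
        print(l,[(np.round(np.array(a['at'])*[560,420],1).tolist(),round(a['p'],2)) for a in r[:2]])
    for nm,d in (('front',(-1,0)),('left',(0,1)),('right',(0,-1))):
        for phi in(1.4,1.57,1.8):
            out=.083+.009*np.cos(phi)+.027*np.sin(phi); up=.095+.009*np.sin(phi)-.027*np.cos(phi)
            print(nm,phi,np.round(proj(p,world(V,(d[0]*out,d[1]*out,up))),1))
E
```

```text
t 5.5 pos [0.5064 0.2625 0.1953] F [1.01 0.44 0.26] w -0.0001
[[ 0.003 -0.908  0.419]
 [ 0.001  0.419  0.908]
 [-1.    -0.002  0.002]]
clip_front_pad [([223.6, 268.0], 0.61)]
clip_left_pad [([184.4, 201.9], 0.78), ([222.9, 266.8], 0.62)]
clip_right_pad [([292.5, 225.8], 0.81)]
front 1.4 [223.9 274.9]
front 1.57 [223.8 274.2]
front 1.8 [223.8 272.6]
left 1.4 [180.5 200.6]
left 1.57 [180.6 200.3]
left 1.8 [181.4 200. ]
right 1.4 [299.  229.5]
right 1.57 [298.5 229. ]
right 1.8 [297.2 228.2]
clip_front_pad [([289.3, 290.2], 0.56)]
clip_left_pad [([211.0, 265.7], 0.58)]
clip_right_pad [([274.0, 275.7], 0.27)]
front 1.4 [295.8 290.9]
front 1.57 [295.6 289.1]
front 1.8 [294.9 286.3]
left 1.4 [211.1 269.3]
left 1.57 [211.5 267.7]
left 1.8 [212.6 265.4]
right 1.4 [316.  220.7]
right 1.57 [315.6 219.5]
right 1.8 [314.7 218.3]
```

View pics/c2top.png

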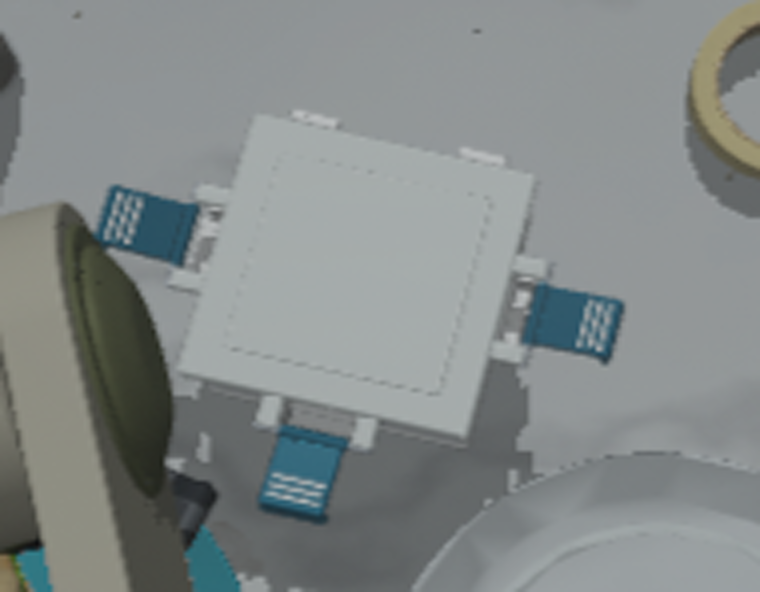

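View pics/c2scene.png

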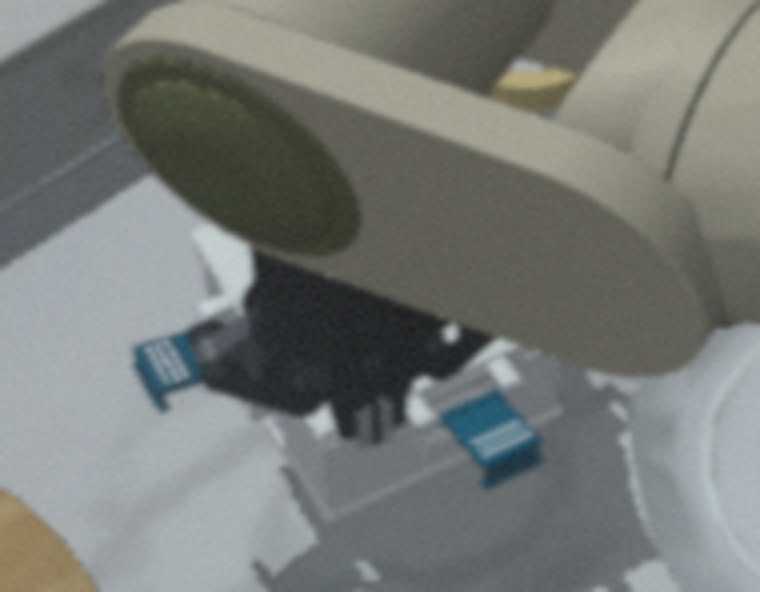

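```bash
cat >> mv.py <<'E'
DIRS=dict(front=(-1,0),left=(0,1),right=(0,-1))
def clip(nm,phi,w,tilt=np.radians(40)):
    """world TCP with tip corner on the pad, and tool x axis"""
    d=np.array(DIRS[nm]); 
    pad=np.array([.083+.009*np.cos(phi)+.027*np.sin(phi), .095+.009*np.sin(phi)-.027*np.cos(phi)])
    n=np.array([.98*np.cos(phi)-.2*np.sin(phi), .98*np.sin(phi)+.2*np.cos(phi)])
    e=np.array([-np.cos(tilt),np.sin(tilt)]) # (out,up), inward-up edge
    t=pad+e*w*np.clip((n@e)/.3,-1,1)
    return t,pad,n,e
def W(nm,ou): d=DIRS[nm]; return world(V,(d[0]*ou[0],d[1]*ou[0],ou[1]))
E
python3 - <<'E'
from mv import *
p=get_image('top')
L=[((.068,.068,.101),(214.3,170.8)),((.068,-.068,.101),(283.8,188.1)),((-.068,-.068,.101),(266.5,258.4)),((-.068,.068,.101),(195,241.4))]
f=lambda v:np.concatenate([proj(p,world(v,X))-u for X,u in L])
print(np.round(f(V),1)); s=least_squares(f,V[:3]); print(s.x,np.round(f(s.x),1))
# rotation for front
o=observe();R=np.array(o['tool_rot']); Rb=Rz(V[2]); t=np.radians(40)
x=Rb@np.array([np.sin(t),0,-np.cos(t)]); z=Rb@np.array([0,1,0.]); y=np.cross(z,x); T=np.c_[x,y,z]
rv=cv2.Rodrigues(R.T@T)[0].ravel(); print('rotvec',rv)
for ph in(1.8,1.57,1.2,.9,.6,.3,0,-.2):
    a=clip('front',ph,.011); print(ph,np.round(a[0],4),np.round(W('front',a[0]),4),'n.e',round(a[2]@a[3],2))
E
```

```text
[-1.2  0.   0.9  0.1  0.4  1.9 -1.8  0.9]
[ 0.60438031  0.16651668 -0.23640867] [-0.8 -0.6  1.3 -0.7  0.9  1.  -1.3  0.2]
rotvec [-0.18625966 -0.06800967 -0.69600662]
1.8 [0.0988 0.117 ] [0.507  0.1906 0.117 ] n.e 0.9
1.57 [0.1016 0.111 ] [0.5043 0.1912 0.111 ] n.e 0.78
1.2 [0.103  0.1007] [0.5029 0.1916 0.1007] n.e 0.5
0.9 [0.1034 0.0906] [0.5025 0.1917 0.0906] n.e 0.23
0.6 [0.1077 0.0761] [0.4984 0.1927 0.0761] n.e -0.07
0.3 [0.108  0.0648] [0.498  0.1928 0.0648] n.e -0.36
0 [0.1004 0.0609] [0.5054 0.191  0.0609] n.e -0.62
-0.2 [0.0949 0.0597] [0.5108 0.1897 0.0597] n.e -0.77
```

>>> {"fn": "drive_tool", "kwargs": {
  "targets": [
    [[0, 0, 0, -0.031, -0.011, -0.116, -1], [0, 0, 0, -0.031, -0.011, -0.116, -1], [0, 0, 0, -0.031, -0.011, -0.116, -1], [0, 0, 0, -0.031, -0.011, -0.116, -1], [0, 0, 0, -0.031, -0.011, -0.116, -1]]
  ]
}}

```text
time_s: 6.45
position: [0.5074, 0.2621, 0.1947]
tool_rot: [[0.536, -0.802, 0.264], [-0.139, 0.225, 0.964], [-0.833, -0.554, 0.009]]
ft_force: [1.4, -1.5, -0.1]
grip_width: -0.0
```

>>> {"fn": "drive_tool", "kwargs": {
  "targets": [
    [[0, 0, 0, -0.031, -0.011, -0.116, -1], [0, 0, 0, 0, 0, 0, -1]]
  ]
}}

```text
time_s: 6.65
position: [0.5053, 0.2618, 0.1926]
tool_rot: [[0.623, -0.747, 0.234], [-0.154, 0.176, 0.972], [-0.767, -0.641, -0.005]]
ft_force: [-0.5, -0.4, -0.3]
grip_width: -0.0001
```

```bash
sed -i 's/^V=.*/V=np.array([.6040,.1668,-.2370,.785])/' mv.py; python3 - <<'E'
from mv import *
st(); a,b,n,e=clip('front',1.6,.011); to(W('front',a+[.0,.03]))
prev=None
o=observe();R=np.array(o['tool_rot'])
for ph in(1.8,1.6,1.4,1.2,1.0,.8,.6,.45,.3,.15,0,-.15,-.25):
    g=W('front',clip('front',ph,.011)[0]); 
    if prev is not None: print(ph,np.round(g,4),np.round(R.T@(g-prev)/.05,3))
    prev=g
E
```

```text
t 6.65 pos [0.5053 0.2618 0.1926] F [-0.54 -0.39 -0.32] w -0.0001
[[ 0.623 -0.747  0.234]
 [-0.154  0.176  0.972]
 [-0.767 -0.641 -0.005]]
goal [0.5055 0.1906 0.1419] units [ 0.999  0.396 -1.379] | 1.75
1.6 [0.5055 0.1906 0.1119] [0.047 0.104 0.001]
1.4 [0.5042 0.1909 0.1064] [0.066 0.092 0.001]
1.2 [0.5039 0.191  0.1007] [0.083 0.077 0.001]
1.0 [0.5047 0.1908 0.0951] [0.097 0.059 0.001]
0.8 [0.5019 0.1915 0.0857] [0.107 0.165 0.001]
0.6 [0.4993 0.1921 0.0761] [0.113 0.163 0.001]
0.45 [0.498  0.1924 0.0694] [0.085 0.106 0.001]
0.3 [0.499  0.1922 0.0648] [0.084 0.044 0.   ]
0.15 [0.5026 0.1913 0.0626] [ 0.081 -0.027  0.   ]
0 [0.5064 0.1904 0.0609] [ 0.076 -0.039  0.   ]
-0.15 [0.5104 0.1894 0.0599] [ 0.069 -0.05   0.   ]
-0.25 [0.5131 0.1887 0.0595] [ 0.042 -0.039 -0.   ]
```

>>> {"fn": "drive_tool", "kwargs": {
  "targets": [
    [[0, 0, -0.7, 0, 0, 0, -1], [0.3, 0.1, -0.68, 0, 0, 0, -1], [0.7, 0.3, 0, 0, 0, 0, -1], [0, 0, 0, 0, 0, 0, -1]]
  ]
}}

```text
time_s: 7.05
position: [0.5076, 0.1889, 0.1402]
tool_rot: [[0.619, -0.748, 0.241], [-0.157, 0.183, 0.971], [-0.77, -0.638, -0.004]]
ft_force: [-0.6, -1.6, 0.1]
grip_width: 0.0003
```

>>> {"fn": "drive_tool", "kwargs": {
  "targets": [
    [[0.2, 0.2, 0, 0, 0, 0, -1], [0.2, 0.15, 0, 0, 0, 0, -1], [0, 0, 0, 0, 0, 0, -1]]
  ]
}}

```text
time_s: 7.35
position: [0.5072, 0.191, 0.1167]
tool_rot: [[0.623, -0.745, 0.237], [-0.154, 0.18, 0.971], [-0.767, -0.642, -0.003]]
ft_force: [-0.6, -0.4, 0.8]
grip_width: -0.0003
```

```bash
python3 - <<'E'
from mv import *
st(); to(W('front',clip('front',1.4,.011)[0])); p=snap('top','t3.png'); a=p['image'][140:300,150:340]
cv2.imwrite('pics/c3.png',cv2.resize(a[:,:,::-1],None,fx=4,fy=3.7,interpolation=cv2.INTER_CUBIC))
E
```

```text
t 7.35 pos [0.5072 0.191  0.1167] F [-0.62 -0.39  0.75] w -0.0003
[[ 0.623 -0.745  0.237]
 [-0.154  0.18   0.971]
 [-0.767 -0.642 -0.003]]
goal [0.5042 0.1909 0.1064] units [ 0.121  0.177 -0.015] | 0.22
```

View pics/c3.png

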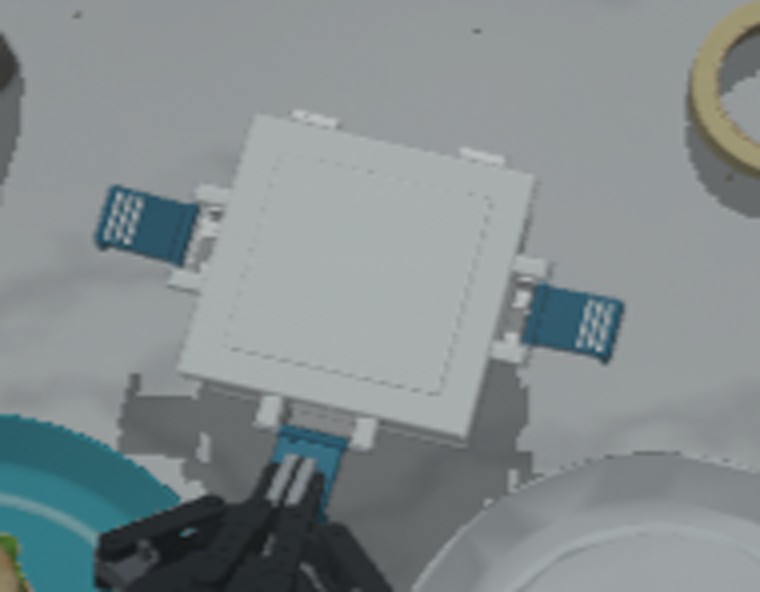

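>>> {"fn": "drive_tool", "kwargs": {
  "targets": [
    [[0.12, 0.17, -0.06, 0, 0, 0, -1], [0, 0, 0, 0, 0, 0, -1]]
  ]
}}

```text
time_s: 7.6
position: [0.5035, 0.1888, 0.1071]
tool_rot: [[0.624, -0.745, 0.236], [-0.153, 0.18, 0.972], [-0.766, -0.643, -0.002]]
ft_force: [0.9, 0.1, 0.1]
grip_width: -0.0
```

>>> {"fn": "drive_tool", "kwargs": {
  "targets": [
    [[0.08, 0.08, 0, 0, 0, 0, -1], [0.1, 0.06, 0, 0, 0, 0, -1]]
  ]
}}

```text
time_s: 7.8
position: [0.5044, 0.189, 0.0966]
tool_rot: [[0.626, -0.743, 0.236], [-0.153, 0.18, 0.972], [-0.765, -0.644, -0.001]]
ft_force: [-0.3, -0.0, 0.2]
grip_width: 0.0002
```

>>> {"fn": "drive_tool", "kwargs": {
  "targets": [
    [[0.11, 0.16, 0, 0, 0, 0, -1], [0.11, 0.16, 0, 0, 0, 0, -1]]
  ]
}}

```text
time_s: 8.0
position: [0.4997, 0.1901, 0.0779]
tool_rot: [[0.627, -0.743, 0.236], [-0.153, 0.18, 0.972], [-0.764, -0.645, -0.001]]
ft_force: [-0.6, 0.4, 1.5]
grip_width: -0.0002
```

>>> {"fn": "drive_tool", "kwargs": {
  "targets": [
    [[0.085, 0.105, 0, 0, 0, 0, -1], [0.08, 0.04, 0, 0, 0, 0, -1]]
  ]
}}

```text
time_s: 8.2
position: [0.4994, 0.1908, 0.0678]
tool_rot: [[0.623, -0.746, 0.236], [-0.154, 0.18, 0.972], [-0.767, -0.642, -0.003]]
ft_force: [-0.7, -0.2, 1.3]
grip_width: 0.0002
```

```bash
python3 - <<'E'
from mv import *
st(); to(W('front',clip('front',.3,.011)[0])); p=snap('scene','s4.png'); a=p['image'][190:330,170:360]
cv2.imwrite('pics/c4.png',cv2.resize(a[:,:,::-1],None,fx=4,fy=4,interpolation=cv2.INTER_CUBIC))
E
```

```text
t 8.2 pos [0.4994 0.1908 0.0678] F [-0.7  -0.23  1.31] w 0.0002
[[ 0.623 -0.746  0.236]
 [-0.154  0.18   0.972]
 [-0.767 -0.642 -0.003]]
goal [0.499  0.1922 0.0648] units [0.036 0.049 0.025] | 0.07
```

View pics/c4.png

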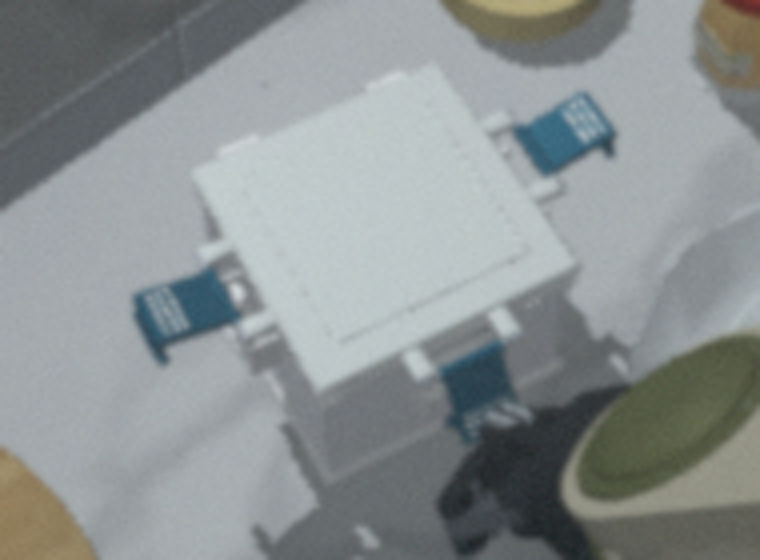

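>>> {"fn": "drive_tool", "kwargs": {
  "targets": [
    [[0.04, 0.05, 0.02, 0, 0, 0, -1], [0.03, -0.01, 0, 0, 0, 0, -1]]
  ]
}}

```text
time_s: 8.45
position: [0.5008, 0.1924, 0.0649]
tool_rot: [[0.621, -0.747, 0.236], [-0.153, 0.18, 0.972], [-0.768, -0.64, -0.003]]
ft_force: [-1.4, 0.4, 0.1]
grip_width: 0.0004
```

>>> {"fn": "drive_tool", "kwargs": {
  "targets": [
    [[0.028, -0.01, 0, 0, 0, 0, -1]]
  ]
}}

```text
time_s: 8.55
position: [0.502, 0.1921, 0.0641]
tool_rot: [[0.621, -0.748, 0.236], [-0.153, 0.18, 0.972], [-0.769, -0.639, -0.003]]
ft_force: [-1.6, 1.1, 1.3]
grip_width: -0.0001
```

>>> {"fn": "drive_tool", "kwargs": {
  "targets": [
    [[0.02, -0.01, 0, 0, 0, 0, -1]]
  ]
}}

```text
time_s: 8.65
position: [0.5029, 0.1918, 0.0635]
tool_rot: [[0.62, -0.748, 0.236], [-0.153, 0.18, 0.972], [-0.769, -0.639, -0.003]]
ft_force: [-1.8, -0.0, -0.3]
grip_width: 0.0
```

>>> {"fn": "drive_tool", "kwargs": {
  "targets": [
    [[0.02, -0.01, 0, 0, 0, 0, -1]]
  ]
}}

```text
time_s: 8.75
position: [0.5039, 0.1916, 0.063]
tool_rot: [[0.62, -0.748, 0.236], [-0.153, 0.18, 0.972], [-0.769, -0.639, -0.003]]
ft_force: [-1.0, 1.1, -0.3]
grip_width: -0.0002
```

>>> {"fn": "drive_tool", "kwargs": {
  "targets": [
    [[0.02, -0.01, 0, 0, 0, 0, -1]]
  ]
}}

```text
time_s: 8.85
position: [0.5048, 0.1913, 0.0625]
tool_rot: [[0.62, -0.748, 0.236], [-0.153, 0.18, 0.972], [-0.769, -0.639, -0.003]]
ft_force: [-1.6, 1.4, 0.3]
grip_width: 0.0001
```

>>> {"fn": "drive_tool", "kwargs": {
  "targets": [
    [[0.02, -0.012, 0, 0, 0, 0, -1]]
  ]
}}

```text
time_s: 8.95
position: [0.5059, 0.191, 0.0621]
tool_rot: [[0.62, -0.748, 0.237], [-0.154, 0.18, 0.972], [-0.769, -0.639, -0.003]]
ft_force: [-1.6, 0.8, 0.0]
grip_width: -0.0002
```

>>> {"fn": "drive_tool", "kwargs": {
  "targets": [
    [[0.02, -0.012, 0, 0, 0, 0, -1]]
  ]
}}

```text
time_s: 9.05
position: [0.5066, 0.1908, 0.0616]
tool_rot: [[0.62, -0.748, 0.236], [-0.153, 0.18, 0.972], [-0.77, -0.638, -0.003]]
ft_force: [-7.0, 2.7, 3.5]
grip_width: 0.0
```

>>> {"fn": "drive_tool", "kwargs": {
  "targets": [
    [[0.02, -0.012, 0, 0, 0, 0, -1]]
  ]
}}

```text
time_s: 9.15
position: [0.5074, 0.1906, 0.0613]
tool_rot: [[0.62, -0.749, 0.236], [-0.153, 0.18, 0.972], [-0.77, -0.638, -0.003]]
ft_force: [-5.7, 2.0, 2.6]
grip_width: 0.0003
```

>>> {"fn": "drive_tool", "kwargs": {
  "targets": [
    [[0.02, -0.012, 0, 0, 0, 0, -1]]
  ]
}}

```text
time_s: 9.25
position: [0.5086, 0.1903, 0.0609]
tool_rot: [[0.62, -0.749, 0.236], [-0.153, 0.18, 0.972], [-0.77, -0.638, -0.003]]
ft_force: [-5.6, 0.8, 1.0]
grip_width: 0.0002
```

>>> {"fn": "drive_tool", "kwargs": {
  "targets": [
    [[0.015, -0.01, 0, 0, 0, 0, -1]]
  ]
}}

```text
time_s: 9.35
position: [0.5095, 0.1901, 0.0606]
tool_rot: [[0.62, -0.748, 0.236], [-0.153, 0.18, 0.972], [-0.77, -0.638, -0.003]]
ft_force: [-3.8, 1.2, 1.2]
grip_width: -0.0003
```

>>> {"fn": "drive_tool", "kwargs": {
  "targets": [
    [[0.015, -0.01, 0, 0, 0, 0, -1]]
  ]
}}

```text
time_s: 9.45
position: [0.5105, 0.1899, 0.0603]
tool_rot: [[0.62, -0.748, 0.236], [-0.153, 0.18, 0.972], [-0.77, -0.638, -0.003]]
ft_force: [-2.8, 0.9, -0.4]
grip_width: 0.0002
```

>>> {"fn": "drive_tool", "kwargs": {
  "targets": [
    [[0.015, -0.01, 0, 0, 0, 0, -1]]
  ]
}}

```text
time_s: 9.55
position: [0.5116, 0.1896, 0.0601]
tool_rot: [[0.62, -0.748, 0.237], [-0.154, 0.18, 0.972], [-0.77, -0.639, -0.003]]
ft_force: [-2.6, 1.1, -0.9]
grip_width: 0.0
```

>>> {"fn": "drive_tool", "kwargs": {
  "targets": [
    [[0.012, -0.008, 0, 0, 0, 0, -1]]
  ]
}}

```text
time_s: 9.65
position: [0.5118, 0.1895, 0.0599]
tool_rot: [[0.62, -0.748, 0.236], [-0.153, 0.18, 0.972], [-0.77, -0.638, -0.003]]
ft_force: [-11.6, 3.0, 5.4]
grip_width: 0.0001
```

>>> {"fn": "drive_tool", "kwargs": {
  "targets": [
    [[-0.2, 0, 0, 0, 0, 0, -1], [-0.9, 0, 0, 0, 0, 0, -1], [-0.9, -0.3, 0, 0, 0, 0, -1], [-0.6, -0.6, 0.4, 0, 0, 0, -1], [0, 0, 0, 0, 0, 0, -1]]
  ]
}}

```text
time_s: 10.15
position: [0.4751, 0.2224, 0.1904]
tool_rot: [[0.63, -0.74, 0.236], [-0.15, 0.182, 0.972], [-0.762, -0.647, 0.003]]
ft_force: [0.9, -0.6, 0.2]
grip_width: 0.0002
```

```bash
python3 - <<'E'
from mv import *
o=st()
for n in('top','scene'):
    p=snap(n,n+'5.png'); a=p['image'][140:300,150:340] if n=='top' else p['image'][190:330,170:360]
    cv2.imwrite('pics/c5%s.png'%n,cv2.resize(a[:,:,::-1],None,fx=4,fy=3.7,interpolation=cv2.INTER_CUBIC))
R=np.array(o['tool_rot']); Rb=Rz(V[2]); t=np.radians(40)
for nm in('left','right'):
    s=-1 if nm=='left' else 1
    x=Rb@np.array([0,s*np.sin(t),-np.cos(t)])
    z=Rb@np.array([0,np.cos(t),s*np.sin(t)]) ; y=np.cross(z,x); print(nm,'jawplane',cv2.Rodrigues(R.T@np.c_[x,y,z])[0].ravel().round(3))
    for sg in(1,-1):
        z=Rb@np.array([sg,0,0.]); y=np.cross(z,x); print(nm,'z=box x*',sg,cv2.Rodrigues(R.T@np.c_[x,y,z])[0].ravel().round(3))
a=clip('left',1.6,.014)[0]; to(W('left',a+[0.02,.06]))
print(np.round(o['q'],1))
E
```

```text
t 10.15 pos [0.4751 0.2224 0.1904] F [ 0.86 -0.63  0.16] w 0.0002
[[ 0.63  -0.74   0.236]
 [-0.15   0.182  0.972]
 [-0.762 -0.647  0.003]]
left jawplane [-0.248  0.672  0.674]
left z=box x* 1 [1.198 1.015 0.002]
left z=box x* -1 [-1.682 -0.002  1.086]
right jawplane [ 0.244 -0.666  0.676]
right z=box x* 1 [1.679 0.008 1.082]
right z=box x* -1 [-1.203 -1.012  0.008]
goal [0.6319 0.2825 0.1738] units [ 1.961 -1.998  1.969] | 3.42
[ 23.1  14.7 104.9 -43.5  34.  -22. ]
```

View pics/c5scene.png

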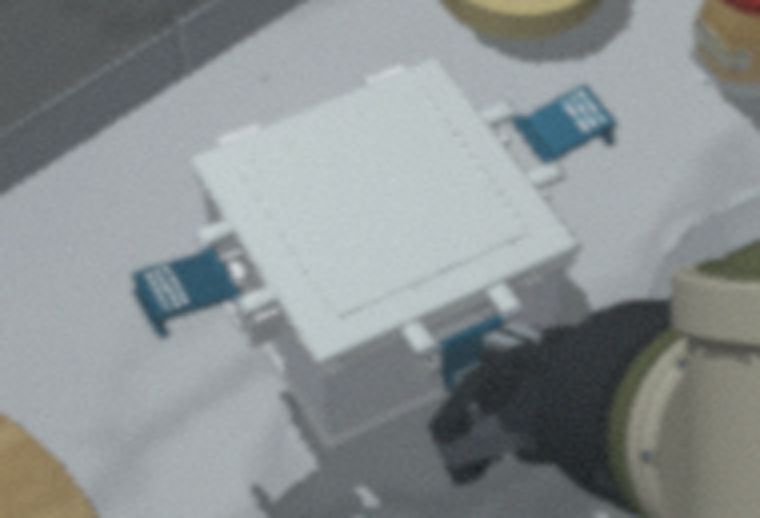

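View pics/c5top.png

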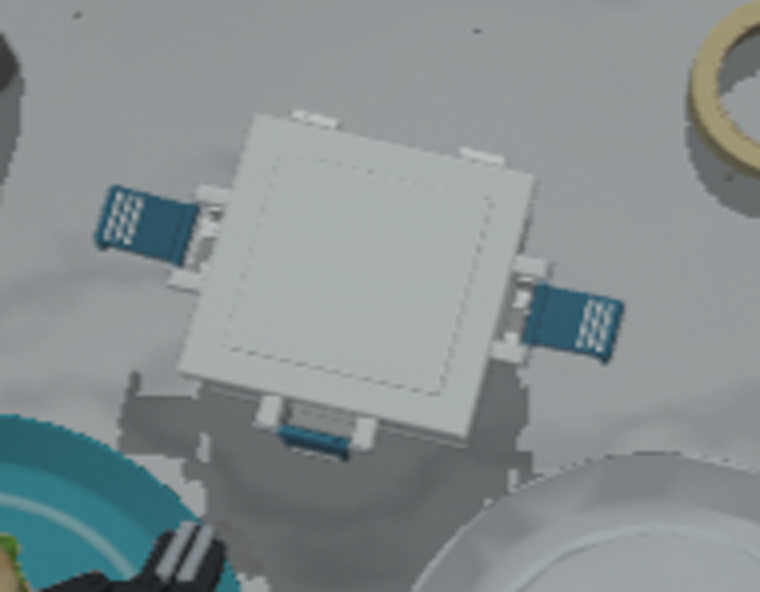

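>>> {"fn": "drive_tool", "kwargs": {
  "targets": [
    [[0, 0, 0, -0.0355, 0.096, 0.0965, -1], [0, 0, 0, -0.0355, 0.096, 0.0965, -1], [0, 0, 0, -0.0355, 0.096, 0.0965, -1], [0, 0, 0, -0.0355, 0.096, 0.0965, -1], [0, 0, 0, -0.0355, 0.096, 0.0965, -1]]
  ]
}}

```text
time_s: 10.75
position: [0.4725, 0.2192, 0.1831]
tool_rot: [[0.061, -0.966, 0.252], [-0.521, 0.184, 0.833], [-0.851, -0.182, -0.492]]
ft_force: [0.3, 0.3, 0.1]
grip_width: -0.0001
```

>>> {"fn": "drive_tool", "kwargs": {
  "targets": [
    [[0, 0, 0, -0.0355, 0.096, 0.0965, -1], [0, 0, 0, -0.0355, 0.096, 0.0965, -1], [0, 0, 0, 0, 0, 0, -1]]
  ]
}}

```text
time_s: 11.05
position: [0.4736, 0.2192, 0.1804]
tool_rot: [[-0.167, -0.971, 0.172], [-0.632, 0.239, 0.737], [-0.757, 0.015, -0.654]]
ft_force: [-0.4, -0.2, 0.6]
grip_width: 0.0
```

```bash
cat > pl.py <<'E'
import sys
from mv import *
def plan(nm,w,tip=True):
    o=st(); R=np.array(o['tool_rot']); Rb=Rz(V[2]); t=np.radians(40); s=-1 if nm=='left' else 1
    x=Rb@np.array([0,s*np.sin(t),-np.cos(t)]); z=Rb@np.array([0,np.cos(t),s*np.sin(t)]) ; y=np.cross(z,x)
    print('rot err',cv2.Rodrigues(R.T@np.c_[x,y,z])[0].ravel().round(3),'q',np.round(o['q'],1))
    a=clip(nm,1.6,w)[0]; to(W(nm,a+[0.02,.06])); to(W(nm,a+[0,.03])); to(W(nm,a+[0,.006])); prev=None
    for ph in(1.6,1.4,1.2,1.0,.8,.6,.45,.3,.15,0,-.15,-.25):
        g=W(nm,clip(nm,ph,w)[0])
        if prev is not None: print(ph,np.round(g,4),np.round(R.T@(g-prev)/.05,3))
        prev=g
E
python3 -c "
from pl import *
plan('left',.010)"
```

```text
t 11.05 pos [0.4736 0.2192 0.1804] F [-0.39 -0.24  0.56] w 0.0
[[-0.167 -0.971  0.172]
 [-0.632  0.239  0.737]
 [-0.757  0.015 -0.654]]
rot err [ 0.006 -0.015 -0.014] q [ 25.9  36.3  68.2 -30.5 102.9 -50.1]
goal [0.6327 0.2855 0.1712] units [-1.232 -2.775  1.643] | 3.45
goal [0.628  0.266  0.1412] units [-0.516 -2.785  1.732] | 3.32
goal [0.628  0.266  0.1172] units [-0.153 -2.793  2.046] | 3.47
1.4 [0.6283 0.2674 0.1057] [ 0.065 -0.001  0.093]
1.2 [0.6284 0.2677 0.1   ] [ 0.082 -0.002  0.079]
1.0 [0.6282 0.2668 0.0944] [ 0.096 -0.002  0.061]
0.8 [0.6287 0.2692 0.0854] [ 0.105 -0.002  0.155]
0.6 [0.6292 0.2713 0.0763] [ 0.11  -0.003  0.152]
0.45 [0.6295 0.2722 0.0699] [ 0.084 -0.002  0.098]
0.3 [0.6292 0.271  0.0654] [ 0.083 -0.001  0.04 ]
0.15 [0.6283 0.2675 0.0632] [ 0.081 -0.001 -0.026]
0 [0.6274 0.2637 0.0616] [ 0.076 -0.001 -0.038]
-0.15 [0.6264 0.2597 0.0605] [ 0.07  -0.001 -0.049]
-0.25 [0.6258 0.2569 0.0602] [ 0.042 -0.    -0.038]
```

>>> {"fn": "drive_tool", "kwargs": {
  "targets": [
    [[-0.6, -0.3, 0.5, 0, 0, 0, -1], [-0.4, -0.7, 0.4, 0, 0, 0, -1], [-0.2, -0.8, 0.4, 0, 0, 0, -1], [0, -0.9, 0.34, 0, 0, 0, -1], [0.3, -0.08, 0.05, 0, 0, 0, -1]]
  ]
}}

```text
time_s: 11.55
position: [0.6343, 0.2771, 0.1577]
tool_rot: [[-0.159, -0.971, 0.178], [-0.629, 0.238, 0.74], [-0.761, 0.006, -0.649]]
ft_force: [-0.6, -0.5, -1.4]
grip_width: 0.0001
```

```bash
python3 -c "
from pl import *
plan('left',.010)" | head -8
```

```text
t 11.55 pos [0.6343 0.2771 0.1577] F [-0.55 -0.48 -1.43] w 0.0001
[[-0.159 -0.971  0.178]
 [-0.629  0.238  0.74 ]
 [-0.761  0.006 -0.649]]
rot err [ 0.001 -0.007 -0.006] q [ 24.6  55.1  31.7 -34.4 116.6 -61. ]
goal [0.6327 0.2855 0.1712] units [-0.306  0.074 -0.057] | 0.32
goal [0.628  0.266  0.1412] units [0.41  0.069 0.028] | 0.42
goal [0.628  0.266  0.1172] units [0.776 0.066 0.339] | 0.85
```

>>> {"fn": "drive_tool", "kwargs": {
  "targets": [
    [[0.41, 0.07, 0.03, 0, 0, 0, -1], [0.36, 0, 0.31, 0, 0, 0, -1], [0, 0, 0, 0, 0, 0, -1]]
  ]
}}

```text
time_s: 11.85
position: [0.6218, 0.2658, 0.1181]
tool_rot: [[-0.165, -0.971, 0.171], [-0.631, 0.237, 0.739], [-0.758, 0.014, -0.652]]
ft_force: [-0.1, 0.3, -0.4]
grip_width: 0.0004
```

```bash
python3 - <<'E'
from pl import *
st(); to(W('left',clip('left',1.4,.010)[0]))
for n in('top','scene'):
    p=snap(n,n+'6.png'); a=p['image'][140:300,150:340] if n=='top' else p['image'][190:330,170:360]
    cv2.imwrite('pics/c6%s.png'%n,cv2.resize(a[:,:,::-1],None,fx=4,fy=3.7,interpolation=cv2.INTER_CUBIC))
E
```

```text
t 11.85 pos [0.6218 0.2658 0.1181] F [-0.12  0.33 -0.41] w 0.0004
[[-0.165 -0.971  0.171]
 [-0.631  0.237  0.739]
 [-0.758  0.014 -0.652]]
goal [0.6283 0.2674 0.1057] units [ 0.146 -0.122  0.207] | 0.28
```

View pics/c6top.png

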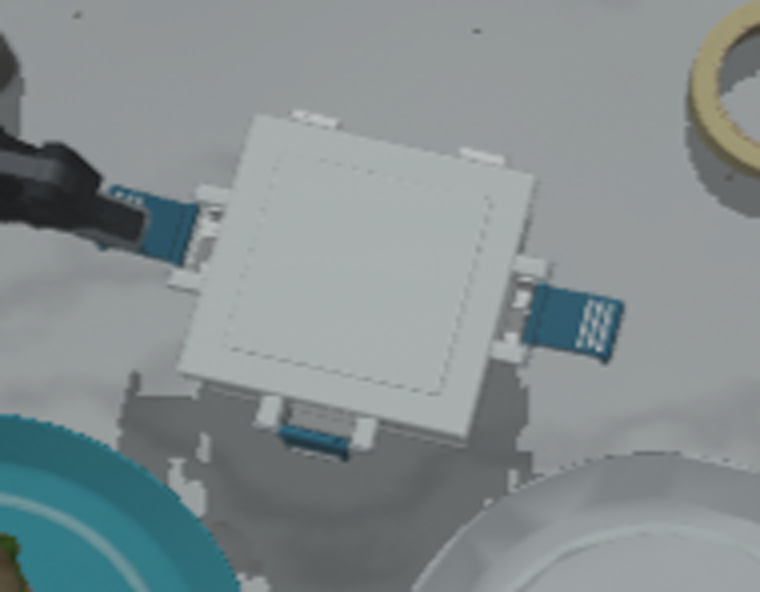

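View pics/c6scene.png

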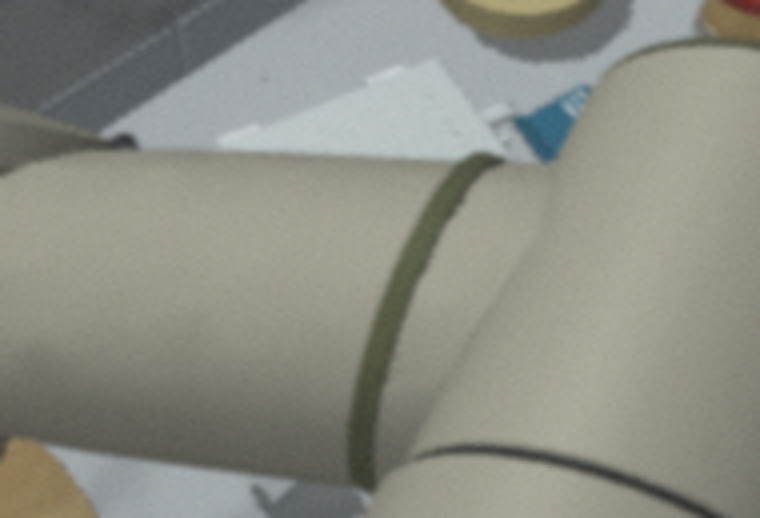

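>>> {"fn": "drive_tool", "kwargs": {
  "targets": [
    [[0.15, -0.06, 0.2, 0, 0, 0, -1], [0.08, 0, 0.08, 0, 0, 0, -1], [0.1, 0, 0.06, 0, 0, 0, -1]]
  ]
}}

```text
time_s: 12.25
position: [0.6261, 0.2689, 0.0976]
tool_rot: [[-0.161, -0.972, 0.174], [-0.629, 0.236, 0.741], [-0.761, 0.01, -0.649]]
ft_force: [0.1, 0.8, 1.5]
grip_width: -0.0002
```

>>> {"fn": "drive_tool", "kwargs": {
  "targets": [
    [[0.105, 0, 0.155, 0, 0, 0, -1], [0.11, 0, 0.15, 0, 0, 0, -1]]
  ]
}}

```text
time_s: 12.45
position: [0.6269, 0.2734, 0.0794]
tool_rot: [[-0.161, -0.971, 0.174], [-0.629, 0.237, 0.741], [-0.761, 0.01, -0.649]]
ft_force: [0.2, 1.2, 0.7]
grip_width: 0.0001
```

>>> {"fn": "drive_tool", "kwargs": {
  "targets": [
    [[0.085, 0, 0.1, 0, 0, 0, -1], [0.08, 0, 0.04, 0, 0, 0, -1]]
  ]
}}

```text
time_s: 12.65
position: [0.6266, 0.2735, 0.0681]
tool_rot: [[-0.162, -0.972, 0.173], [-0.629, 0.236, 0.741], [-0.76, 0.011, -0.649]]
ft_force: [0.9, 0.7, 1.4]
grip_width: -0.0002
```

```bash
python3 - <<'E'
from pl import *
st(); to(W('left',clip('left',.3,.010)[0]))
p=snap('top','top7.png'); a=p['image'][140:300,150:340]
cv2.imwrite('pics/c7.png',cv2.resize(a[:,:,::-1],None,fx=4,fy=3.7,interpolation=cv2.INTER_CUBIC))
E
```

```text
t 12.65 pos [0.6266 0.2735 0.0681] F [0.85 0.73 1.37] w -0.0002
[[-0.162 -0.972  0.173]
 [-0.629  0.236  0.741]
 [-0.76   0.011 -0.649]]
goal [0.6292 0.271  0.0654] units [ 0.063 -0.063  0.007] | 0.09
```

View pics/c7.png

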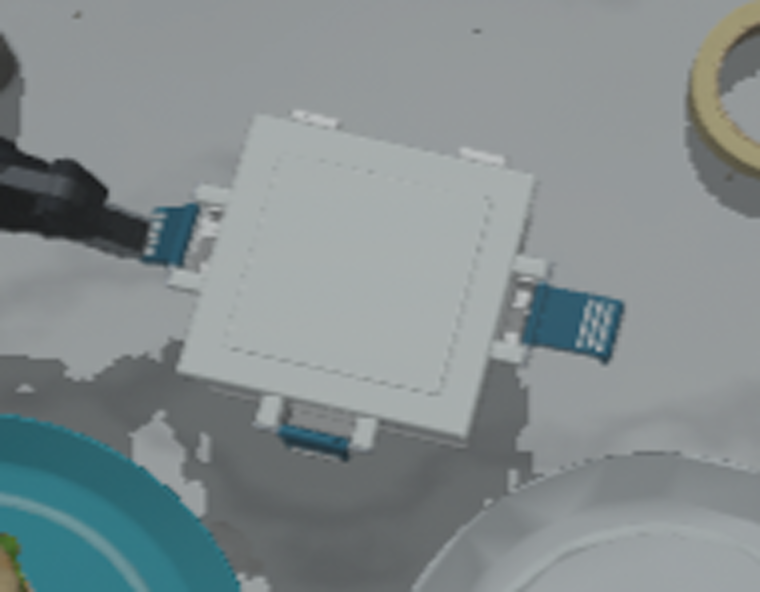

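>>> {"fn": "drive_tool", "kwargs": {
  "targets": [
    [[0.06, 0, 0.0, 0, 0, 0, -1], [0.03, 0, -0.01, 0, 0, 0, -1]]
  ]
}}

```text
time_s: 12.9
position: [0.6259, 0.27, 0.0659]
tool_rot: [[-0.161, -0.972, 0.174], [-0.628, 0.237, 0.741], [-0.761, 0.011, -0.649]]
ft_force: [0.2, 1.8, -0.3]
grip_width: -0.0001
```

>>> {"fn": "drive_tool", "kwargs": {
  "targets": [
    [[0.03, 0, -0.01, 0, 0, 0, -1]]
  ]
}}

```text
time_s: 13.0
position: [0.6257, 0.269, 0.0654]
tool_rot: [[-0.161, -0.972, 0.174], [-0.628, 0.236, 0.742], [-0.762, 0.01, -0.648]]
ft_force: [1.6, 8.4, 2.8]
grip_width: -0.0002
```

>>> {"fn": "drive_tool", "kwargs": {
  "targets": [
    [[0.02, 0, -0.01, 0, 0, 0, -1]]
  ]
}}

```text
time_s: 13.1
position: [0.6256, 0.2686, 0.0653]
tool_rot: [[-0.159, -0.972, 0.174], [-0.627, 0.236, 0.742], [-0.763, 0.009, -0.647]]
ft_force: [1.0, 8.3, 2.2]
grip_width: -0.0002
```

>>> {"fn": "drive_tool", "kwargs": {
  "targets": [
    [[0.02, 0, -0.01, 0, 0, 0, -1]]
  ]
}}

```text
time_s: 13.2
position: [0.6254, 0.2677, 0.0648]
tool_rot: [[-0.159, -0.972, 0.174], [-0.627, 0.236, 0.743], [-0.763, 0.009, -0.647]]
ft_force: [1.8, 5.5, -0.3]
grip_width: -0.0002
```

>>> {"fn": "drive_tool", "kwargs": {
  "targets": [
    [[0.02, 0, -0.01, 0, 0, 0, -1]]
  ]
}}

```text
time_s: 13.3
position: [0.625, 0.2665, 0.0642]
tool_rot: [[-0.16, -0.972, 0.174], [-0.627, 0.236, 0.742], [-0.762, 0.01, -0.647]]
ft_force: [1.0, 3.4, -0.4]
grip_width: -0.0003
```

Peak ≈9 N passed, falling; continuing to the hard stop.

>>> {"fn": "drive_tool", "kwargs": {
  "targets": [
    [[0.018, 0, -0.008, 0, 0, 0, -1]]
  ]
}}

```text
time_s: 13.4
position: [0.6247, 0.2653, 0.0637]
tool_rot: [[-0.16, -0.972, 0.174], [-0.628, 0.236, 0.742], [-0.762, 0.01, -0.648]]
ft_force: [0.3, 4.3, -0.1]
grip_width: -0.0001
```

>>> {"fn": "drive_tool", "kwargs": {
  "targets": [
    [[0.015, 0, -0.008, 0, 0, 0, -1]]
  ]
}}

```text
time_s: 13.5
position: [0.6245, 0.2642, 0.0632]
tool_rot: [[-0.161, -0.972, 0.174], [-0.628, 0.237, 0.741], [-0.761, 0.01, -0.649]]
ft_force: [1.0, 5.9, 1.1]
grip_width: -0.0001
```

>>> {"fn": "drive_tool", "kwargs": {
  "targets": [
    [[0.012, 0, -0.006, 0, 0, 0, -1]]
  ]
}}

```text
time_s: 13.6
position: [0.6245, 0.264, 0.0632]
tool_rot: [[-0.16, -0.972, 0.174], [-0.628, 0.236, 0.742], [-0.762, 0.01, -0.648]]
ft_force: [0.7, 8.6, 2.1]
grip_width: -0.0002
```

>>> {"fn": "drive_tool", "kwargs": {
  "targets": [
    [[0.006, 0, -0.003, 0, 0, 0, -1]]
  ]
}}

```text
time_s: 13.7
position: [0.6244, 0.264, 0.0632]
tool_rot: [[-0.16, -0.972, 0.174], [-0.627, 0.236, 0.742], [-0.762, 0.01, -0.647]]
ft_force: [2.3, 8.5, 1.8]
grip_width: -0.0001
```

>>> {"fn": "drive_tool", "kwargs": {
  "targets": [
    [[-0.2, 0, 0, 0, 0, 0, -1], [-0.9, 0, 0, 0, 0, 0, -1], [-0.9, 0, -0.2, 0, 0, 0, -1], [-0.5, 0, -0.4, 0, 0, 0, -1], [0, 0, 0, 0, 0, 0, -1]]
  ]
}}

```text
time_s: 14.2
position: [0.6399, 0.3203, 0.1829]
tool_rot: [[-0.155, -0.971, 0.18], [-0.626, 0.237, 0.743], [-0.764, 0.003, -0.645]]
ft_force: [0.2, -0.1, 0.3]
grip_width: -0.0
```

```bash
python3 - <<'E'
from pl import *
plan('right',.01)
p=snap('top','top8.png'); a=p['image'][140:300,150:340]
cv2.imwrite('pics/c8.png',cv2.resize(a[:,:,::-1],None,fx=4,fy=3.7,interpolation=cv2.INTER_CUBIC))
E
```

```text
t 14.2 pos [0.6399 0.3203 0.1829] F [ 0.2  -0.13  0.25] w -0.0
[[-0.155 -0.971  0.18 ]
 [-0.626  0.237  0.743]
 [-0.764  0.003 -0.645]]
rot err [-0.003 -1.399 -0.003] q [ 27.2  59.   19.  -36.4 125.1 -64.4]
goal [0.5753 0.0481 0.1712] units [ 3.786 -0.038 -4.125] | 5.6
goal [0.58   0.0676 0.1412] units [ 3.987 -0.039 -3.432] | 5.26
goal [0.58   0.0676 0.1172] units [ 4.354 -0.04  -3.122] | 5.36
1.4 [0.5797 0.0662 0.1057] [ 0.102 -0.     0.049]
1.2 [0.5796 0.0659 0.1   ] [ 0.09  -0.     0.069]
1.0 [0.5798 0.0668 0.0944] [ 0.075 -0.     0.085]
0.8 [0.5793 0.0644 0.0854] [ 0.169 -0.001  0.079]
0.6 [0.5788 0.0623 0.0763] [ 0.167 -0.001  0.085]
0.45 [0.5785 0.0614 0.0699] [ 0.11  -0.     0.068]
0.3 [0.5788 0.0626 0.0654] [ 0.052 -0.     0.076]
0.15 [0.5797 0.0661 0.0632] [-0.013  0.     0.084]
0 [0.5806 0.0699 0.0616] [-0.026  0.     0.081]
-0.15 [0.5816 0.0739 0.0605] [-0.037  0.     0.077]
-0.25 [0.5822 0.0767 0.0602] [-0.031  0.     0.048]
```

View pics/c8.png

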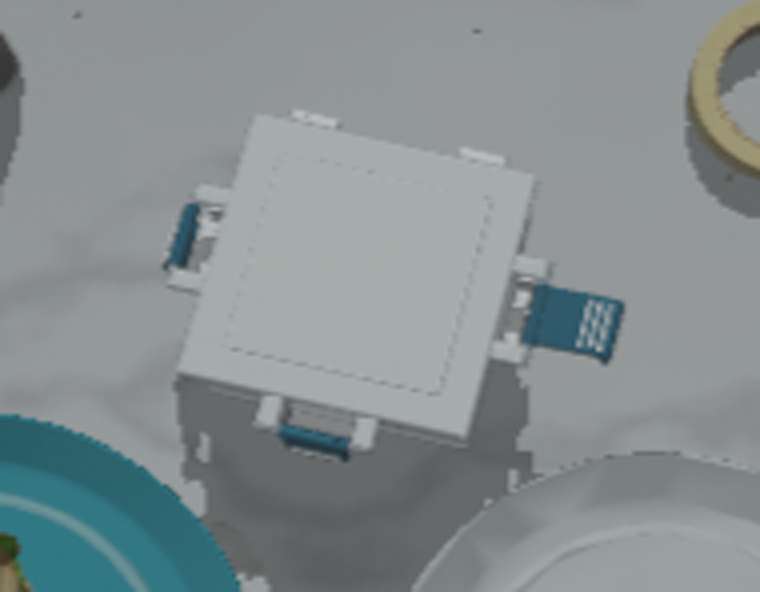

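>>> {"fn": "drive_tool", "kwargs": {
  "targets": [
    [[0.1, -0.15, -0.75, 0, 0, 0, -1], [0.1, -0.15, -0.75, 0, 0, 0, -1], [0.1, -0.15, -0.75, 0, 0, 0, -1], [0, 0, 0, 0, -0.14, 0, -1], [0, 0, 0, 0, -0.14, 0, -1]]
  ]
}}

```text
time_s: 14.75
position: [0.6388, 0.2209, 0.2379]
tool_rot: [[-0.109, -0.971, 0.213], [-0.395, 0.239, 0.887], [-0.912, 0.012, -0.41]]
ft_force: [1.0, 0.1, -1.4]
grip_width: -0.0001
```

>>> {"fn": "drive_tool", "kwargs": {
  "targets": [
    [[0, 0, 0, 0, -0.14, 0, -1], [0, 0, 0, 0, -0.14, 0, -1], [0, 0, 0, 0, -0.14, 0, -1], [0, 0, 0, 0, -0.14, 0, -1], [0, 0, 0, 0, -0.14, 0, -1]]
  ]
}}

```text
time_s: 15.25
position: [0.6387, 0.2209, 0.2383]
tool_rot: [[0.055, -0.971, 0.233], [0.27, 0.239, 0.933], [-0.961, 0.012, 0.275]]
ft_force: [1.2, 0.3, 0.0]
grip_width: 0.0001
```

>>> {"fn": "drive_tool", "kwargs": {
  "targets": [
    [[0, 0, 0, 0, -0.14, 0, -1], [0, 0, 0, 0, -0.14, 0, -1], [0, 0, 0, 0, -0.14, 0, -1], [0, 0, 0, 0, 0, 0, -1]]
  ]
}}

```text
time_s: 15.65
position: [0.6381, 0.2189, 0.2357]
tool_rot: [[0.141, -0.97, 0.197], [0.624, 0.241, 0.743], [-0.769, 0.018, 0.639]]
ft_force: [0.5, 0.7, -0.6]
grip_width: 0.0002
```

```bash
python3 -c "
from pl import *
plan('right',.010);snap('top','top9.png')"
```

```text
t 15.65 pos [0.6381 0.2189 0.2357] F [ 0.45  0.67 -0.55] w 0.0002
[[ 0.141 -0.97   0.197]
 [ 0.624  0.241  0.743]
 [-0.769  0.018  0.639]]
rot err [-0.016 -0.004 -0.009] q [ -5.7  29.7  70.5  40.5  77.7 -89.6]
goal [0.5753 0.0481 0.1712] units [-1.316  0.372 -3.61 ] | 3.86
goal [0.58   0.0676 0.1412] units [-0.599  0.364 -3.686] | 3.75
goal [0.58   0.0676 0.1172] units [-0.23   0.356 -3.992] | 4.01
1.4 [0.5797 0.0662 0.1057] [ 0.067 -0.002 -0.092]
1.2 [0.5796 0.0659 0.1   ] [ 0.084 -0.002 -0.077]
1.0 [0.5798 0.0668 0.0944] [ 0.097 -0.002 -0.059]
0.8 [0.5793 0.0644 0.0854] [ 0.107 -0.004 -0.153]
0.6 [0.5788 0.0623 0.0763] [ 0.113 -0.004 -0.149]
0.45 [0.5785 0.0614 0.0699] [ 0.086 -0.002 -0.096]
0.3 [0.5788 0.0626 0.0654] [ 0.084 -0.001 -0.038]
0.15 [0.5797 0.0661 0.0632] [ 0.081 -0.     0.028]
0 [0.5806 0.0699 0.0616] [ 0.076 -0.     0.039]
-0.15 [0.5816 0.0739 0.0605] [0.069 0.    0.05 ]
-0.25 [0.5822 0.0767 0.0602] [0.041 0.    0.039]
```

View pics/top9.png

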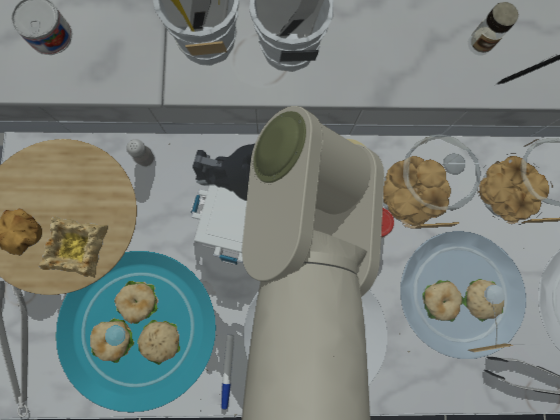

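>>> {"fn": "drive_tool", "kwargs": {
  "targets": [
    [[-0.5, 0.07, -0.7, 0, 0, 0, -1], [-0.4, 0.08, -0.8, 0, 0, 0, -1], [-0.3, 0.07, -0.8, 0, 0, 0, -1], [-0.12, 0.08, -0.8, 0, 0, 0, -1], [0, 0.07, -0.5, 0, 0, 0, -1]]
  ]
}}

```text
time_s: 16.2
position: [0.5771, 0.0488, 0.1737]
tool_rot: [[0.142, -0.972, 0.19], [0.62, 0.237, 0.748], [-0.771, 0.012, 0.636]]
ft_force: [0.6, -0.3, 0.4]
grip_width: 0.0001
```

```bash
python3 -c "
from pl import *
plan('right',.010);snap('scene','s10.png')" | head -9
```

```text
t 16.2 pos [0.5771 0.0488 0.1737] F [ 0.63 -0.3   0.42] w 0.0001
[[ 0.142 -0.972  0.19 ]
 [ 0.62   0.237  0.748]
 [-0.771  0.012  0.636]]
rot err [-0.009 -0.008 -0.008] q [ -23.9   28.4   84.3   39.5   79.3 -111.8]
goal [0.5753 0.0481 0.1712] units [ 0.025  0.03  -0.048] | 0.06
goal [0.58   0.0676 0.1412] units [ 0.743  0.023 -0.121] | 0.75
goal [0.58   0.0676 0.1172] units [ 1.113  0.018 -0.426] | 1.19
1.4 [0.5797 0.0662 0.1057] [ 0.067 -0.001 -0.092]
```

View pics/s10.png

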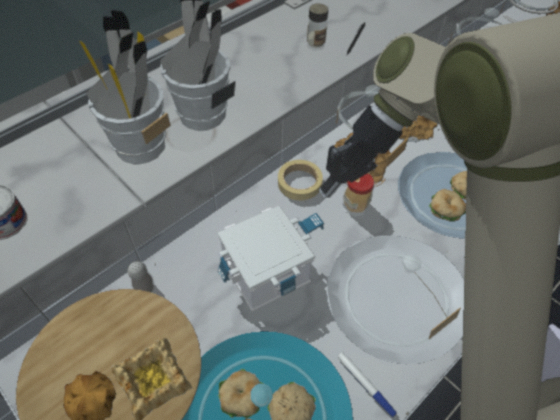

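>>> {"fn": "drive_tool", "kwargs": {
  "targets": [
    [[0.4, 0.01, -0.06, 0, 0, 0, -1], [0.34, 0.01, -0.06, 0, 0, 0, -1], [0.3, 0, -0.25, 0, 0, 0, -1], [0, 0, 0, 0, 0, 0, -1]]
  ]
}}

```text
time_s: 16.65
position: [0.58, 0.0707, 0.1212]
tool_rot: [[0.138, -0.972, 0.19], [0.623, 0.234, 0.747], [-0.77, 0.015, 0.638]]
ft_force: [0.2, -0.4, -0.4]
grip_width: 0.0
```

```bash
python3 - <<'E'
from pl import *
st(); to(W('right',clip('right',1.4,.010)[0]))
for n in('top','scene'):
    p=snap(n,n+'11.png'); a=p['image'][140:300,200:390] if n=='top' else p['image'][150:310,200:390]
    cv2.imwrite('pics/c11%s.png'%n,cv2.resize(a[:,:,::-1],None,fx=4,fy=3.7,interpolation=cv2.INTER_CUBIC))
E
```

```text
t 16.65 pos [0.58   0.0707 0.1212] F [ 0.15 -0.37 -0.4 ] w 0.0
[[ 0.138 -0.972  0.19 ]
 [ 0.623  0.234  0.747]
 [-0.77   0.015  0.638]]
goal [0.5797 0.0662 0.1057] units [ 0.182 -0.019 -0.266] | 0.32
```

View pics/c11top.png

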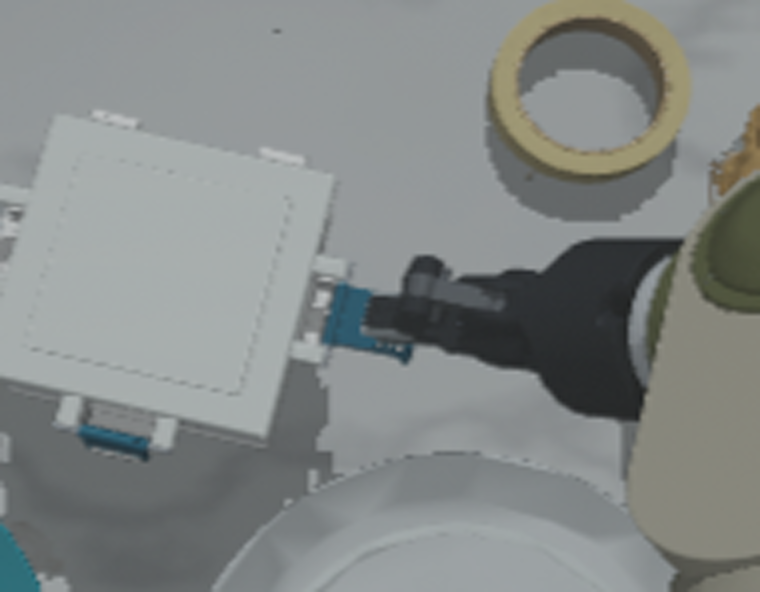

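View pics/c11scene.png

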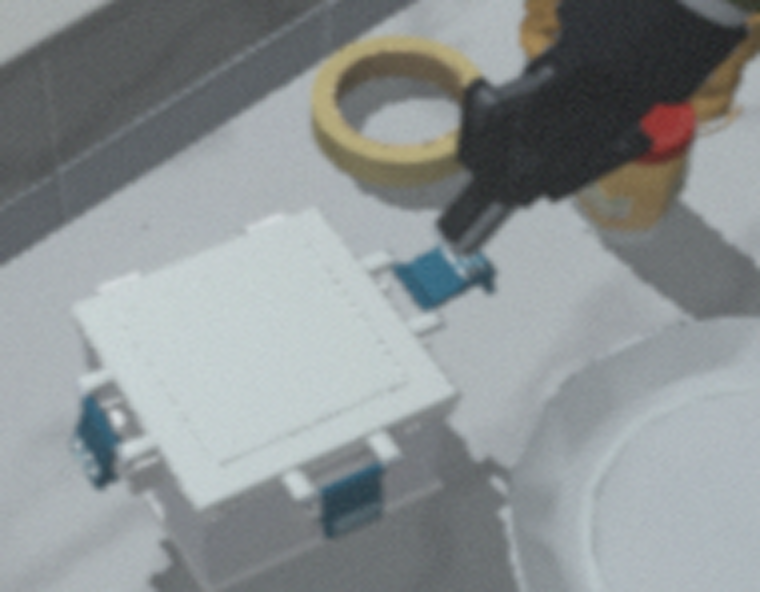

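>>> {"fn": "drive_tool", "kwargs": {
  "targets": [
    [[0.1, 0.03, -0.16, 0, 0, 0, -1], [0.08, 0, -0.1, 0, 0, 0, -1], [0.08, 0, -0.08, 0, 0, 0, -1], [0.1, 0, -0.06, 0, 0, 0, -1]]
  ]
}}

```text
time_s: 17.15
position: [0.5782, 0.0657, 0.0959]
tool_rot: [[0.144, -0.971, 0.189], [0.623, 0.237, 0.746], [-0.769, 0.01, 0.639]]
ft_force: [-0.2, 0.1, 1.0]
grip_width: 0.0003
```

>>> {"fn": "drive_tool", "kwargs": {
  "targets": [
    [[0.105, 0, -0.155, 0, 0, 0, -1], [0.11, 0, -0.15, 0, 0, 0, -1]]
  ]
}}

```text
time_s: 17.35
position: [0.5767, 0.0612, 0.0774]
tool_rot: [[0.144, -0.972, 0.189], [0.623, 0.237, 0.746], [-0.769, 0.01, 0.639]]
ft_force: [0.4, -0.8, 0.3]
grip_width: 0.0004
```

>>> {"fn": "drive_tool", "kwargs": {
  "targets": [
    [[0.085, 0, -0.1, 0, 0, 0, -1], [0.06, 0, -0.03, 0, 0, 0, -1]]
  ]
}}

```text
time_s: 17.55
position: [0.5764, 0.0608, 0.0676]
tool_rot: [[0.143, -0.971, 0.19], [0.623, 0.237, 0.745], [-0.769, 0.012, 0.639]]
ft_force: [-0.2, -0.2, 1.4]
grip_width: -0.0001
```

```bash
python3 - <<'E'
from pl import *
st(); to(W('right',clip('right',.3,.010)[0]))
for n in('top','scene'):
    p=snap(n,n+'12.png'); a=p['image'][140:300,200:390] if n=='top' else p['image'][150:310,200:390]
    cv2.imwrite('pics/c12%s.png'%n,cv2.resize(a[:,:,::-1],None,fx=4,fy=3.7,interpolation=cv2.INTER_CUBIC))
E
```

```text
t 17.55 pos [0.5764 0.0608 0.0676] F [-0.19 -0.16  1.43] w -0.0001
[[ 0.143 -0.971  0.19 ]
 [ 0.623  0.237  0.745]
 [-0.769  0.012  0.639]]
goal [0.5788 0.0626 0.0654] units [ 0.061 -0.04   0.009] | 0.07
```

View pics/c12scene.png

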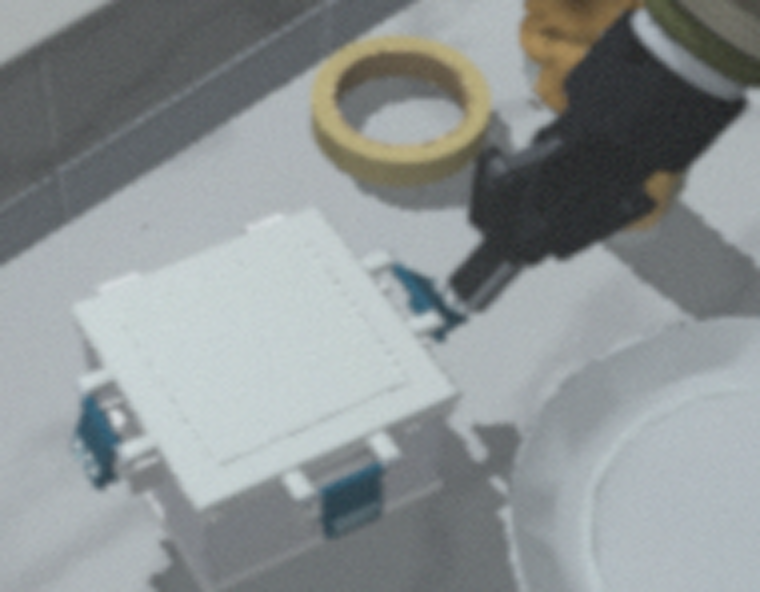

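>>> {"fn": "drive_tool", "kwargs": {
  "targets": [
    [[0.04, 0, 0.0, 0, 0, 0, -1], [0.025, 0, 0.0, 0, 0, 0, -1]]
  ]
}}

```text
time_s: 17.85
position: [0.5771, 0.0631, 0.0661]
tool_rot: [[0.144, -0.972, 0.188], [0.623, 0.237, 0.746], [-0.769, 0.01, 0.639]]
ft_force: [0.3, -1.4, 2.0]
grip_width: -0.0002
```

>>> {"fn": "drive_tool", "kwargs": {
  "targets": [
    [[0.02, 0, 0.01, 0, 0, 0, -1]]
  ]
}}

```text
time_s: 17.95
position: [0.5773, 0.0641, 0.0655]
tool_rot: [[0.144, -0.971, 0.189], [0.623, 0.237, 0.746], [-0.769, 0.01, 0.639]]
ft_force: [0.0, -1.0, 0.3]
grip_width: -0.0001
```

>>> {"fn": "drive_tool", "kwargs": {
  "targets": [
    [[0.02, 0, 0.01, 0, 0, 0, -1]]
  ]
}}

```text
time_s: 18.05
position: [0.5775, 0.0651, 0.0651]
tool_rot: [[0.144, -0.971, 0.189], [0.623, 0.237, 0.746], [-0.769, 0.01, 0.639]]
ft_force: [-0.2, -1.7, -0.5]
grip_width: -0.0
```

>>> {"fn": "drive_tool", "kwargs": {
  "targets": [
    [[0.02, 0, 0.01, 0, 0, 0, -1]]
  ]
}}

```text
time_s: 18.15
position: [0.5778, 0.0661, 0.0646]
tool_rot: [[0.144, -0.971, 0.189], [0.623, 0.237, 0.746], [-0.769, 0.01, 0.639]]
ft_force: [-0.2, -1.4, 0.3]
grip_width: -0.0002
```

>>> {"fn": "drive_tool", "kwargs": {
  "targets": [
    [[0.02, 0, 0.01, 0, 0, 0, -1]]
  ]
}}

```text
time_s: 18.25
position: [0.578, 0.0671, 0.0641]
tool_rot: [[0.144, -0.971, 0.189], [0.623, 0.237, 0.746], [-0.769, 0.011, 0.639]]
ft_force: [-0.8, -1.1, 0.3]
grip_width: 0.0002
```

>>> {"fn": "drive_tool", "kwargs": {
  "targets": [
    [[0.02, 0, 0.01, 0, 0, 0, -1]]
  ]
}}

```text
time_s: 18.35
position: [0.5782, 0.0681, 0.0636]
tool_rot: [[0.144, -0.971, 0.189], [0.623, 0.237, 0.746], [-0.769, 0.011, 0.639]]
ft_force: [-0.1, -1.8, 0.5]
grip_width: 0.0001
```

>>> {"fn": "drive_tool", "kwargs": {
  "targets": [
    [[0.02, 0, 0.01, 0, 0, 0, -1]]
  ]
}}

```text
time_s: 18.45
position: [0.5785, 0.0691, 0.0632]
tool_rot: [[0.144, -0.971, 0.189], [0.623, 0.237, 0.746], [-0.769, 0.011, 0.639]]
ft_force: [-0.7, -2.1, -0.1]
grip_width: -0.0003
```

>>> {"fn": "drive_tool", "kwargs": {
  "targets": [
    [[0.02, 0, 0.01, 0, 0, 0, -1]]
  ]
}}

```text
time_s: 18.55
position: [0.5787, 0.0701, 0.0627]
tool_rot: [[0.143, -0.971, 0.189], [0.623, 0.237, 0.746], [-0.769, 0.011, 0.639]]
ft_force: [-0.5, -0.9, -0.5]
grip_width: -0.0005
```

>>> {"fn": "drive_tool", "kwargs": {
  "targets": [
    [[0.02, 0, 0.01, 0, 0, 0, -1]]
  ]
}}

```text
time_s: 18.65
position: [0.579, 0.0709, 0.0623]
tool_rot: [[0.144, -0.971, 0.189], [0.623, 0.237, 0.746], [-0.769, 0.01, 0.639]]
ft_force: [-1.7, -5.3, 1.2]
grip_width: 0.0003
```

>>> {"fn": "drive_tool", "kwargs": {
  "targets": [
    [[0.02, 0, 0.01, 0, 0, 0, -1]]
  ]
}}

```text
time_s: 18.75
position: [0.5792, 0.0716, 0.0619]
tool_rot: [[0.144, -0.971, 0.189], [0.622, 0.237, 0.746], [-0.769, 0.01, 0.639]]
ft_force: [-3.3, -7.1, 1.9]
grip_width: 0.0003
```

>>> {"fn": "drive_tool", "kwargs": {
  "targets": [
    [[0.018, 0, 0.011, 0, 0, 0, -1]]
  ]
}}

```text
time_s: 18.85
position: [0.5794, 0.0725, 0.0615]
tool_rot: [[0.144, -0.971, 0.189], [0.622, 0.237, 0.746], [-0.769, 0.01, 0.639]]
ft_force: [-1.7, -5.7, 1.3]
grip_width: 0.0
```

>>> {"fn": "drive_tool", "kwargs": {
  "targets": [
    [[0.015, 0, 0.01, 0, 0, 0, -1]]
  ]
}}

```text
time_s: 18.95
position: [0.5796, 0.0734, 0.0612]
tool_rot: [[0.144, -0.971, 0.189], [0.622, 0.237, 0.746], [-0.769, 0.01, 0.639]]
ft_force: [-1.1, -4.3, 0.0]
grip_width: -0.0001
```

>>> {"fn": "drive_tool", "kwargs": {
  "targets": [
    [[0.015, 0, 0.01, 0, 0, 0, -1]]
  ]
}}

```text
time_s: 19.05
position: [0.5798, 0.0744, 0.0609]
tool_rot: [[0.144, -0.971, 0.189], [0.623, 0.237, 0.746], [-0.769, 0.011, 0.639]]
ft_force: [-1.2, -3.7, -0.1]
grip_width: -0.0002
```

>>> {"fn": "drive_tool", "kwargs": {
  "targets": [
    [[0.015, 0, 0.01, 0, 0, 0, -1]]
  ]
}}

```text
time_s: 19.15
position: [0.58, 0.0755, 0.0607]
tool_rot: [[0.144, -0.971, 0.189], [0.623, 0.237, 0.746], [-0.769, 0.011, 0.639]]
ft_force: [-0.0, -3.0, -0.9]
grip_width: -0.0001
```

>>> {"fn": "drive_tool", "kwargs": {
  "targets": [
    [[0.012, 0, 0.008, 0, 0, 0, -1]]
  ]
}}

```text
time_s: 19.25
position: [0.5802, 0.0763, 0.0605]
tool_rot: [[0.143, -0.971, 0.189], [0.623, 0.237, 0.745], [-0.769, 0.011, 0.639]]
ft_force: [-1.5, -3.5, -0.4]
grip_width: -0.0003
```

>>> {"fn": "drive_tool", "kwargs": {
  "targets": [
    [[0.012, 0, 0.008, 0, 0, 0, -1]]
  ]
}}

```text
time_s: 19.35
position: [0.5804, 0.0766, 0.0603]
tool_rot: [[0.144, -0.971, 0.189], [0.622, 0.237, 0.746], [-0.769, 0.01, 0.639]]
ft_force: [-3.1, -8.6, 3.5]
grip_width: -0.0002
```

Hard stop felt; withdraw.

>>> {"fn": "drive_tool", "kwargs": {
  "targets": [
    [[-0.2, 0, 0, 0, 0, 0, -1], [-0.8, 0, 0, 0, 0, 0, -1], [-0.8, 0, 0.3, 0, 0, 0, -1], [-0.4, 0.6, 0.6, 0, 0, 0, -1], [0, 0.8, 0.3, 0, 0, 0, -1]]
  ]
}}

```text
time_s: 19.85
position: [0.5088, 0.0689, 0.1873]
tool_rot: [[0.149, -0.971, 0.186], [0.622, 0.238, 0.746], [-0.769, 0.004, 0.639]]
ft_force: [0.4, 0.5, 0.5]
grip_width: -0.0002
```

>>> {"fn": "drive_tool", "kwargs": {
  "targets": [
    [[-0.4, 0.8, 0.4, 0, 0, 0, -1], [-0.2, 0.8, 0.2, 0, 0, 0, -1], [0, 0.4, 0, 0, 0, 0, -1], [0, 0, 0, 0, 0, 0, -1]]
  ]
}}

```text
time_s: 20.25
position: [0.4101, 0.098, 0.2283]
tool_rot: [[0.144, -0.972, 0.188], [0.623, 0.236, 0.745], [-0.769, 0.01, 0.64]]
ft_force: [0.6, -0.5, 0.4]
grip_width: -0.0003
```

```bash
python3 - <<'E'
from pl import *
st()
for n in('top','scene'):
    p=snap(n,n+'13.png'); a=p['image'][140:300,150:340] if n=='top' else p['image'][150:310,200:390]
    cv2.imwrite('pics/c13%s.png'%n,cv2.resize(a[:,:,::-1],None,fx=4,fy=3.7,interpolation=cv2.INTER_CUBIC))
E
```

```text
t 20.25 pos [0.4101 0.098  0.2283] F [ 0.6  -0.49  0.38] w -0.0003
[[ 0.144 -0.972  0.188]
 [ 0.623  0.236  0.745]
 [-0.769  0.01   0.64 ]]
```

View pics/c13scene.png

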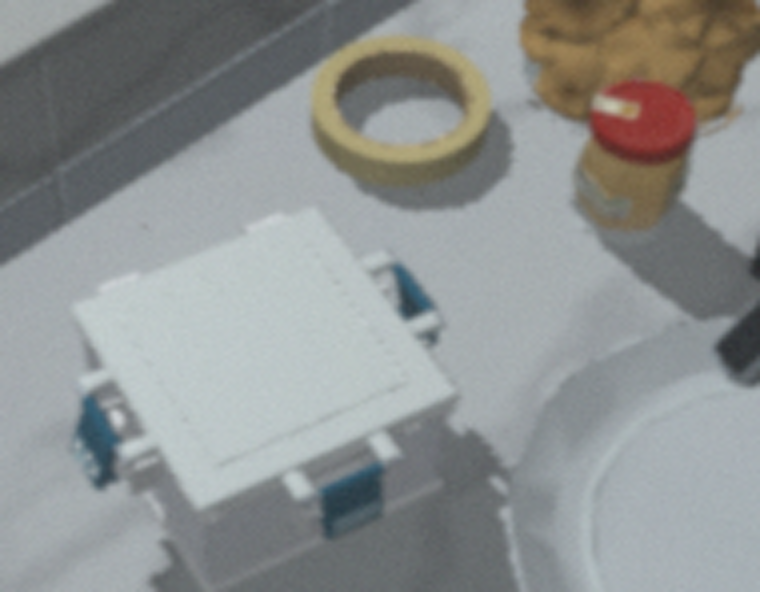

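View pics/top13.png

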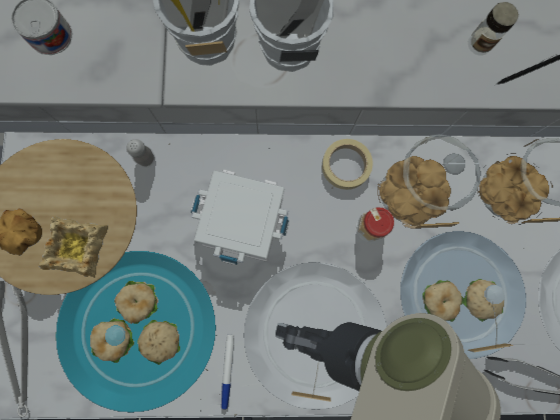

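```bash
python3 -c "
from rig import *
print(close_job())"
```

```text
the job is handed in; nothing more can be done
None
```

The muffin box is closed: the lid is fully down and all three blue clips are snapped shut. I handed the job in at about 20 s, well under the 67 s limit.

- **Lid:** It went down with 2–3 N and met its stop with its top about 101 mm above the table. The highest reading was about 23 N in total (21 N straight down), under the 25 N limit.
- **Clips:** I pressed them in the order front, left, right. Each built up to a catch force, eased off, then met a hard stop:

| Clip | Catch (N) | Hard stop (N) |
|---|---|---|
| Front | about 8 | about 13 |
| Left | about 9 | about 9 |
| Right | about 8 | about 10 |

- **Last checks:** The final top and scene pictures, taken with the arm clear, show the lid flat and all three clips folded down and holding on their own. The left clip sits slightly farther out than the other two, within the stated spread of catch positions. It stayed shut for the roughly 6 s after I let go of it.
- **Surroundings:** The honey jar and tape roll look to be in the same places as in the first pictures. No check failed or disagreed.

Forces were read only at the end of each move, so I did not see values between readings.

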